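Pack the lining stack and hold it squeezed under the tensioner

ROBOT

A 7-joint arm with a two-finger parallel gripper is mounted at the origin on the work surface. World frame = base frame: x ahead of the robot, y to its left, z up, the work surface at z = 0. Lengths are in mm, angles in rad, forces in N, time in s.
With the tool pointing down it reaches from about 425 to 875 mm from the base axis. Payload 9.9 kg.
Tool frame: the origin (TCP) lies on the centre line of the jaws, within the pads' length; the fingertips stand 22 mm ahead of it and the grasp point (between the pads) lies 3 mm ahead of it (arm.tip_reach is the distance from the TCP to the fingertips, in mm); z points along the fingers, y is the direction in which the jaws open and shut (so a half turn about z gives the same grasp; the last joint's range is limited). The gripper opens to 85 mm and grips with 20 to 120 N. Pads are 22 mm wide; open, the fingers measure 114 mm over their backs; the gripper's body (76 mm by 85 mm) begins 54 mm behind the grasp point. The pads swing forward as they close: fully open they stand 13 mm farther back than shut.
Start: joints at [1.139, 0.576, 0.025, 1.437, -0.015, 1.129, -0.057], TCP at [230.065, -634.586, 219.389] pointing down, gripper open.
Joint ranges: [-2.76, 2.76], [-0.34, 2.15], [-1.52, 1.57], [0.19, 2.46], [-1.09, 4.23], [0.17, 1.99], [-2.82, 2.82]. Speed limits (rad/s): [2.22, 2.22, 3.01, 3.01, 3.14, 3.14, 3.14].

INTERFACE

Orientations are given as a unit quaternion [w, x, y, z].
In Python, from bench import get_state, viewer, workorder, arm gives the robot as it stands.
- The arm moves only by the tool drive_tool, never from a script. Its arguments are lists of equal length, an entry for each row: "jaw": the finger opening in cm, from 0 to 8.54; "xyz": the shift along the world's x, y, z in cm, a list of three; "twist": the turn, a rotation vector about the world's x, y, z in degrees, a list of three. A call has 1 to 10 rows; each row shifts and turns the commanded pose from where the row before left it; what a row does not reach is not made up. A row lasts 1/12 s, in which the tool goes at most 41.7 mm and 7.16 degrees, less where a joint would pass 70% of its speed; a pose out of reach is approached as far as the arm can. A call with a gripper value outside its range is refused whole. The fingers move at their own pace and stop on an object; "squeeze" is the grip in N (left out, the last holds). Time passes only in rows, so rows that do not move let the fingers close. It gives the time, the measured TCP pose, the force and the opening at its end, in the units of the state.
- get_state(): the state, without advancing time (a new reading comes with each control period).
- viewer.camera(name): name is "scene" or "top" or "wrist"; returns the picture (400x640x3 uint8, blue, green, red); there is no depth.
- viewer.get_calibration(name): a dict with "fovy" (degrees; the focal length in pixels is half the picture's height over the tangent of half this angle, whatever the lens; pixels are square), "cx", "cy" (the principal point, pixels), "R" (3x3) and "t" (3): a world point X has camera coordinates R X + t. Camera axes: x right, y down, z forward; pixel columns grow to the right and rows downward; lengths in mm; the calibration is good to about 2 mm. The wrist camera is an equidistant fisheye: a pixel r from the principal point sees the ray r / f radians off the axis. A picture is of the moment at which its call begins: read the wrist's pose just before it. get_calibration takes no time and is no camera call; for the wrist camera it gives the pose at the moment of the call.
- workorder.sign_off(): hands the job in, once; it reports no verdict.
The state is a dict: "clock": time; "joint_pos": joint angles; "qvel": joint speeds; "effort": joint torques, N m; "position": TCP position; "ee_rot": TCP orientation; "force": force on the tool from outside, world axes, zero at the start; "moment": the same for the moment, N m; "gripper_width": finger opening in mm.
Only numpy, scipy, OpenCV 4.12 (cv2) and the standard library are available. Lean on these libraries where they do the work, as an engineer would, in place of code of your own. Each camera call takes 0.05 s, during which the arm holds its last target.

TASK

In the bench squeeze box, stand the aluminium pad template upright against the brown friction block already there, then stand the loose friction block behind it, so the template is sandwiched flat between the two. Then push the post of the sprung tensioner arm towards the stack past its ratchet click and a little further, so the arm stands clear of the pawl and its shoe squeezes the stack, and finish there, still holding the arm pressed and not letting it go back. Leave the plug gauge, rivet punch and rivet bin alone.

Things in the scene. Friction and masses are not known exactly. Their poses are not given: they have to be found in the camera images.
- fixture: Fixed steel squeeze box on a plate 265 x 235 mm (x -140 to 125, y -135 to 100). Origin on the bench, mid box width; z up. Channel inside: x -28 to 28, y -65 to 80 mm, floor z 6; side walls 5 mm thick, they and the -y end wall reach z 18; the +y end is the anvil wall, up to z 50. Arm bar at z 30 to 44 passes over the low walls. Pawl housing x -138 to -116, y -68 to -24, up to z 46.
- anvil (a point): Middle of the foot of the anvil wall's face, on the box floor (fixture x 0, y 80, z 6 mm). The stack block, template, block is built from it towards the fixture's -y: centres 15, 38 and 61 mm from it when squeezed. Gaps of up to 6 mm left between the pieces while packing are closed by the squeeze.
- pivot (a point): On the bench under the arm's upright pivot axis (fixture x 100, y -38 mm). The post runs on an arc of 165 mm radius about it.
- block_in: Brown friction block 50 (x) x 30 (y) x 60 (z) mm, 0.2 kg, already standing in the box at the anvil (0 to 3 mm off it), not to be taken out. Origin at the centre of its underside.
- block: The loose brown friction block, 50 (x) x 30 (y) x 60 (z) mm, about 0.2 kg, standing on the bench. Origin at the centre of its underside. In the box its x lies across the channel (along fixture x), either way round. Grip it across the 50 mm width with the fingertips 15 to 20 mm above its underside: they then stay above the box's side walls, and near its centre of mass it does not swing.
- template: Aluminium pad template, a plate 50 (x) x 16 (y) x 60 (z) mm, with a 16 mm wide, 10 mm deep notch in its top edge, about 0.12 kg, standing on edge on the bench. Origin at the centre of its underside. In the box its x lies across the channel (along fixture x), either way round; grip it across the 50 mm width like the block.
- post: Upright round steel post on the arm, its sleeve free to turn, 16 mm diameter, 66 mm tall, 165 mm from the pivot. Origin at its foot, 44 mm above the bench; top at 110 mm. Swings about the pivot towards fixture +y: fixture x -51, y -105 mm at rest, about x -64, y -20 mm held. Push it from its -y side or pinch it from above. Push: about 2 N at first, 8 to 12 N from the click on.
- tension_arm (a joint): Arm angle in rad: 0 at rest, growing as the post is pushed to the stack (clockwise from above); sprung back to 0. At angle q it points from the pivot along fixture -x, turned back to -y by 0.42 - q. Shoe meets the stack at 0.42; tooth lifts the pawl from 0.36, click at 0.46. Let go after that it rests on the pawl at 0.46. Hold it at 0.50 to 0.57; shoe travel ends at 0.58, stop at 0.60.
- pawl (a joint): Travel in m of the small brass ratchet pawl at the arm's tip, sprung towards the arm: 0 fully out, up to about 0.010 as the tooth passes, then it snaps back to 0 (the click).
- shoe: Aluminium idler shoe on the arm, 100 mm from the pivot: a sprung plunger with an upright round nose, 20 mm diameter, 25 to 51 mm above the bench, its front 42 mm ahead of the arm bar's centre line. It gives way by up to 16 mm, 3.6 N at first, then 0.45 N per mm. Origin on the arm's centre line at bench height; its y points at the stack.
- gauge: Bystander: brass plug gauge standing upright, 26 mm diameter, 88 mm tall. Origin at the centre of its foot. Leave it alone.
- punch: Bystander: steel rivet punch standing upright, 28 mm diameter, 75 mm tall. Origin at the centre of its foot. Leave it alone.
- bin (a joint): Bystander: tilt in rad of the green metal bin of steel pad rivets (115 x 165 x 75 mm, rim about 100 mm above the bench) on its pivot bracket left of the work; 0 level. Leave it alone.

How it is judged (in metres and radians):
On the way, in this order (a step that is already met when the one before it is completed fails the run):
1. the template stands in the box behind the first block, let go, the loose block not yet in the box (x of template in the frame of fixture between -0.007 and 0.007 m and y of template in the frame of fixture between 0.012 and 0.046 m and z of template in the frame of fixture below 0.01 m and angle between template's own z axis and vertical below 0.2 rad and contact force between the fingers and template below 0.2 N and horizontal distance between block and fixture above 0.1 m), for 0.2 s.
2. the template and the loose block stand in the box behind the first block, let go, the arm not yet past its click (x of template in the frame of fixture between -0.007 and 0.007 m and y of template in the frame of fixture between 0.012 and 0.046 m and z of each of template, block in the frame of fixture below 0.01 m and angle between each of template, block's own z axis and vertical below 0.2 rad and contact force between the fingers and template below 0.2 N and x of block in the frame of fixture between -0.007 and 0.007 m and y of block in the frame of fixture between -0.02 and 0.024 m and contact force between the fingers and block below 0.2 N and value of joint tension_arm below 0.45 rad), for 0.2 s.
3. the arm is pushed past the click, with the pawl snapped back out (value of joint tension_arm above 0.465 rad and value of joint pawl below 0.002 m), for 0.1 s.
At the end, for the whole second after the job is handed in: Gripper pressing the post (over 2 N), arm over 0.485 rad, clear of the pawl, pawl out (under 2 mm), shoe on outer block over 4 N; block, template, block upright and square (0.15 rad) on the box floor, centres within 5 mm of 65, 42, 19 mm along it, 6 mm of its middle (x of block_in in the frame of fixture between -0.006 and 0.006 m and y of block_in in the frame of fixture between 0.06 and 0.07 m and z of each of block_in, template, block in the frame of fixture below 0.009 m and angle between each of block_in, template, block's own z axis and vertical below 0.1 rad and angle between the y axis of each of block_in, template, block and the y axis of fixture, either way round below 0.15 rad and x of template in the frame of fixture between -0.006 and 0.006 m and y of template in the frame of fixture between 0.037 and 0.047 m and x of block in the frame of fixture between -0.006 and 0.006 m and y of block in the frame of fixture between 0.014 and 0.024 m and value of joint tension_arm above 0.485 rad and value of joint pawl below 0.002 m and velocity of joint tension_arm below 0.05 rad/s and contact force between shoe and block above 4 N and contact force between the fingers and post above 2 N and contact force between the fingers and block below 0.2 N and contact force between the fingers and template below 0.2 N); the arm keeps its last pose, push and grip.
It fails at once if the plug gauge or the punch is moved more than 20 mm or knocked over (distance of any of gauge, punch from where it was at the start of the episode above 0.02 m or angle between any of gauge, punch's own z axis and vertical above 0.5 rad).
It fails at once if the rivet bin is tilted by more than 0.15 rad (value of joint bin above 0.15 rad or value of joint bin below -0.15 rad).
It also fails if it takes over 72 s, if anything falls off the work surface, if the arm or the gripper's body presses on something with over 40 N, if the wrist force passes 120 N, or if a joint passes its speed limit or range.

## Working session

There is one attempt and no reset: what is moved stays moved. The work goes in short steps, Python scripts to look and compute and a tool call to move; the robot and the scene stay as the last step left them, time stands still between calls to the robot, and variables do not carry over. Pictures are saved under pics/ and viewed, and the job is handed in when it is done.

Besides the shell and the picture viewer there is one more tool, called after ">>>" by a JSON object that holds its "op" and its "data", one argument or row to a line. drive_tool: Moves the arm, as the interface text tells. Its arguments: {"type":"object","properties":{"jaw":{"type":"array"},"xyz":{"type":"array"},"twist":{"type":"array"},"squeeze":{"type":"number"}},"required":["jaw","xyz","twist"]}

```bash
mkdir -p pics; ls; cat > h.py <<'E'
import numpy as np, cv2
from bench import get_state, viewer, workorder, arm
def ray(c,u,v):
    R=np.array(c["R"]);t=np.array(c["t"]);f=200/np.tan(np.radians(c["fovy"])/2)
    d=R.T@np.array([(u-c["cx"])/f,(v-c["cy"])/f,1.0]);o=-R.T@t
    return o,d
def onz(c,u,v,z):
    o,d=ray(c,u,v);s=(z-o[2])/d[2];return o+s*d
def proj(c,X):
    R=np.array(c["R"]);t=np.array(c["t"]);f=200/np.tan(np.radians(c["fovy"])/2)
    p=R@np.array(X,float)+t;return np.array([c["cx"]+f*p[0]/p[2],c["cy"]+f*p[1]/p[2]])
E
python3 - <<'E'
from h import *
for n in ["scene","top"]:
    im=viewer.camera(n);cv2.imwrite(f"pics/{n}0.png",im);c=viewer.get_calibration(n);print(n,c)
print(get_state())
E
```

```text
pics
scene {'fovy': 52.842756171235024, 'cx': 322.61066682376384, 'cy': 194.81701242623643, 'R': array([[-0.79214395,  0.61026206, -0.00939027],
       [ 0.53072682,  0.68114348, -0.50435365],
       [-0.30139178, -0.40450437, -0.86344613]]), 't': array([ 401.09207174, -345.2993841 , 1229.87102447])}
top {'fovy': 45.80666305772636, 'cx': 322.30862076979383, 'cy': 188.32371875813303, 'R': array([[ 0.02225728, -0.99947328,  0.02361743],
       [-0.99025871, -0.02528759, -0.13692418],
       [ 0.13744929, -0.0203398 , -0.99029995]]), 't': array([  61.82775751,  605.71634185, 1474.28580542])}
{'clock': 0.1, 'joint_pos': array([ 1.13915841,  0.57645488,  0.02481064,  1.43782949, -0.01500045,
        1.12900735, -0.05646652]), 'qvel': array([ 0.00110065, -0.00355298, -0.0004881 , -0.00193357,  0.00155563,
        0.00075108, -0.00068534]), 'effort': array([ 6.25968954e-03, -7.67304897e+01,  2.25787483e+00, -2.86609286e+01,
        1.58575882e-02,  8.46461771e-03, -7.61260878e-06]), 'position': array([ 229.96380452, -634.16124854,  218.62153836]), 'ee_rot': array([-7.40695275e-04,  9.84905548e-01,  1.73090982e-01, -1.59279417e-04]), 'force': array([-0.1900626 ,  0.07282772,  0.06584806]), 'moment': array([ 0.00687759, -0.0219152 ,  0.03942694]), 'gripper_width': 85.99217070551332}
```

View pics/scene0.png

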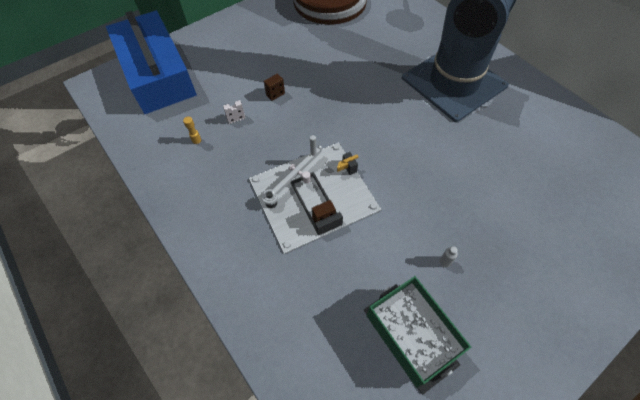

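View pics/top0.png

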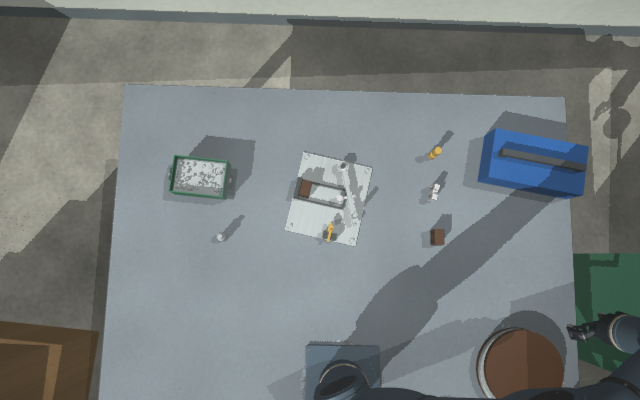

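The scene view shows the bin, the fixture near (315,195), the white template at (234,112), the loose block at (275,86), the gauge at (192,130) and the punch at (450,256). In the top view the fixture is at (330,198), the template at (435,190) and the block at (437,237). I'll enlarge both.

```bash
python3 - <<'E'
from h import *
a=cv2.imread("pics/top0.png");s=cv2.imread("pics/scene0.png")
cv2.imwrite("pics/t_fix.png",cv2.resize(a[140:260,270:390],(600,600),interpolation=cv2.INTER_CUBIC))
cv2.imwrite("pics/t_obj.png",cv2.resize(a[140:260,395:475],(400,600),interpolation=cv2.INTER_CUBIC))
cv2.imwrite("pics/s_fix.png",cv2.resize(s[130:250,240:390],(750,600),interpolation=cv2.INTER_CUBIC))
cv2.imwrite("pics/s_obj.png",cv2.resize(s[65:155,175:295],(800,600),interpolation=cv2.INTER_CUBIC))
E
```

```text
(no output)
```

View pics/t_fix.png

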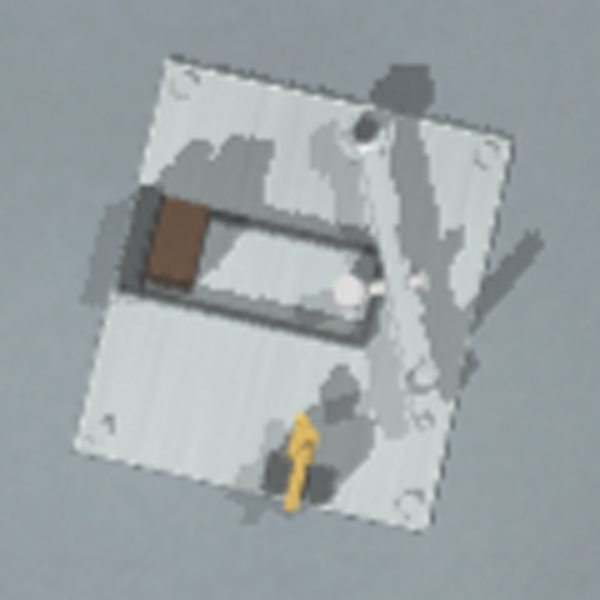

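View pics/t_obj.png

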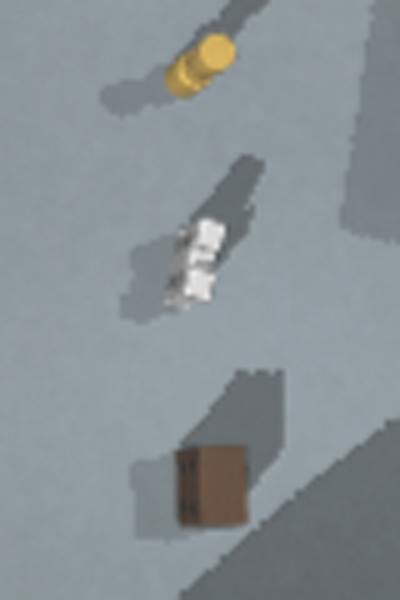

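View pics/s_fix.png

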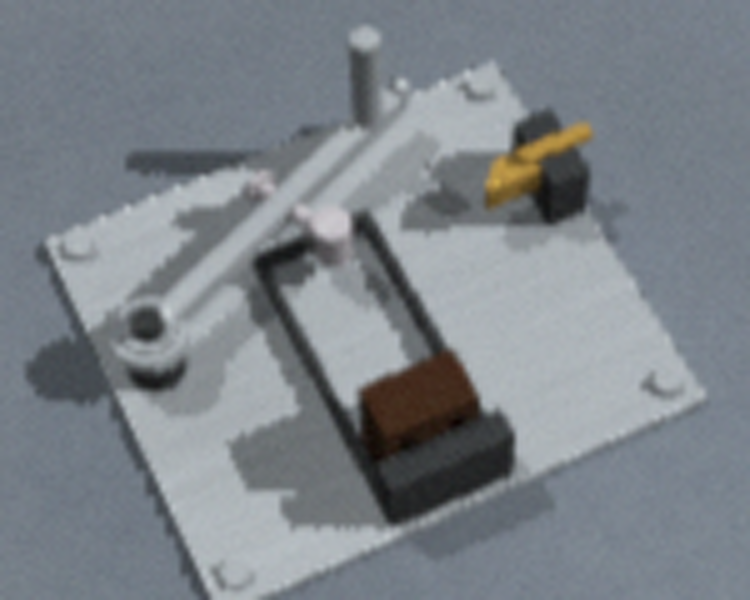

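View pics/s_obj.png

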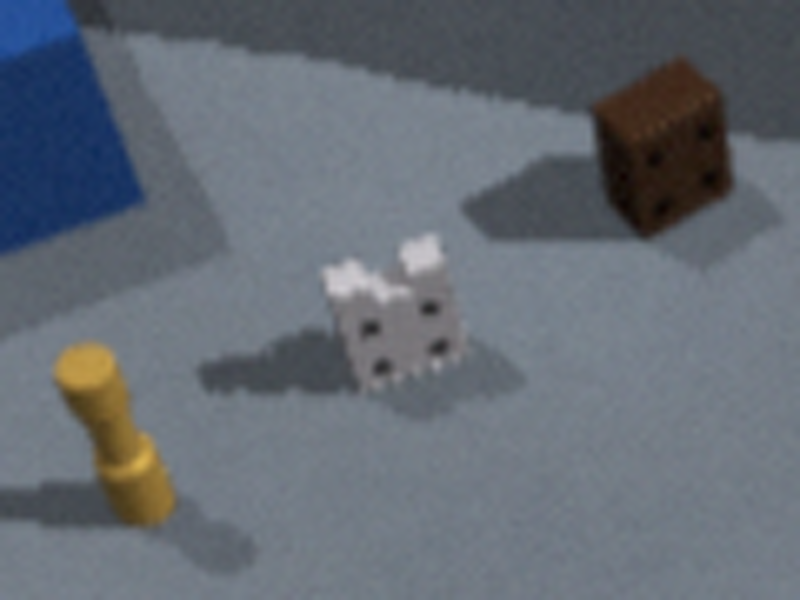

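```bash
cat >> h.py <<'E'
from scipy.optimize import least_squares
def rigid(model,world):
    m=np.array(model,float);w=np.array(world,float)[:,:2]
    mc=m.mean(0);wc=w.mean(0);a=m-mc;b=w-wc
    th=np.arctan2((a[:,0]*b[:,1]-a[:,1]*b[:,0]).sum(),(a*b).sum())
    R=np.array([[np.cos(th),-np.sin(th)],[np.sin(th),np.cos(th)]])
    t=wc-R@mc
    return t,th,w-(m@R.T+t)
E
python3 - <<'E'
from h import *
print(arm.tip_reach, [x for x in dir(arm) if x[0]!='_'])
ct=viewer.get_calibration("top");cs=viewer.get_calibration("scene")
M=[(125,100),(125,-135),(-140,-135),(-140,100)]
T=[(170,57),(512,138),(432,530),(75,450)]
W=[onz(ct,270+u/5,140+v/5,6) for u,v in T]
t,th,r=rigid(M,W);print("fix top",t,np.degrees(th),r.round(1))
S=[(225,600),(45,242),(492,65),(705,398)]
W2=[onz(cs,240+u/5,130+v/5,6) for u,v in S]
t,th,r=rigid(M,W2);print("fix scene",t,np.degrees(th),r.round(1))
# objects: top faces z=60
def P(c,pts,ox,oy,k,z): 
    return np.array([onz(c,ox+u/k,oy+v/k,z)[:2] for u,v in pts])
b=P(ct,[(199,445),(247,446),(247,524),(197,526)],395,140,5,60);print("block top",b.round(1),b.mean(0))
k=800/120
b=P(cs,[(592,108),(682,57),(722,97),(632,140)],175,65,k,60);print("block sc",b.round(1),b.mean(0))
b=P(ct,[(199,217),(225,222),(213,303),(185,297)],395,140,5,60);print("tmpl top",b.round(1),b.mean(0))
b=P(cs,[(322,268),(433,234),(445,265),(340,300)],175,65,k,60);print("tmpl sc",b.round(1),b.mean(0))
E
```

```text
22.0 ['MotionError', 'tip_reach']
fix top [587.5197768   66.88990664] -11.46005995692166 [[ 0.7 -1.2]
 [-1.   1.9]
 [ 0.4 -1. ]
 [-0.2  0.3]]
fix scene [588.42139677  70.21227683] -11.774137743575931 [[-6.5 -4.6]
 [ 0.8  2.8]
 [ 3.6  2.3]
 [ 2.1 -0.5]]
block top [[ 481.5 -279.5]
 [ 481.6 -309.8]
 [ 432.9 -309.2]
 [ 430.9 -277.7]] [ 456.73244477 -294.03268274]
block sc [[ 484.1 -304.6]
 [ 436.1 -306.1]
 [ 436.2 -275.4]
 [ 481.1 -278.1]] [ 459.37823844 -291.06028009]
tmpl top [[ 626.4 -281. ]
 [ 623.6 -297.6]
 [ 571.5 -289.3]
 [ 574.9 -271.5]] [ 599.08910003 -284.86728511]
tmpl sc [[ 622.8 -296.9]
 [ 576.6 -284.6]
 [ 581.8 -266.8]
 [ 625.9 -277.1]] [ 601.76028242 -281.32494278]
```

The two views agree to about 3 mm. The fixture is at about (588, 68) with yaw −11.5°, the template at (600,−283) with yaw about −11°, and the block at (458,−293) with yaw about 0°. Next I'll go above the template and refine with the wrist camera.

>>> {"op": "drive_tool", "data": {
  "jaw": [8.5,8.5,8.5,8.5,8.5,8.5,8.5,8.5],
  "xyz": [
    [2.3,2.2,0],
    [2.3,2.2,0],
    [2.3,2.2,0],
    [2.3,2.2,0],
    [2.3,2.2,0],
    [2.3,2.2,0],
    [2.3,2.2,0],
    [2.3,2.2,0]
  ],
  "twist": [
    [0,0,3.7],
    [0,0,3.7],
    [0,0,3.7],
    [0,0,3.7],
    [0,0,3.7],
    [0,0,3.7],
    [0,0,3.7],
    [0,0,3.7]
  ]
}}

```text
clock: 0.77
position: [414.8, -457.2, 219.1]
ee_rot: [-0.0, 0.907, 0.42, -0.0]
force: [0.8, -0.8, -0.3]
gripper_width: 85.1
```

>>> {"op": "drive_tool", "data": {
  "jaw": [8.5,8.5,8.5,8.5,8.5,8.5,8.5,8.5,8.5],
  "xyz": [
    [2.3,2.2,0],
    [2.3,2.2,0],
    [2.3,2.2,0],
    [2.3,2.2,0],
    [2.3,2.2,0],
    [2.3,2.2,0],
    [2.3,2.2,0],
    [2.3,2.2,0],
    [0,0,0]
  ],
  "twist": [
    [0,0,3.7],
    [0,0,3.7],
    [0,0,3.7],
    [0,0,3.7],
    [0,0,3.7],
    [0,0,3.7],
    [0,0,3.7],
    [0,0,3.7],
    [0,0,0]
  ]
}}

```text
clock: 1.52
position: [602.8, -274.9, 218.8]
ee_rot: [-0.001, 0.767, 0.642, 0.002]
force: [-0.8, 1.4, 0.8]
gripper_width: 85.1
```

```bash
cat >> h.py <<'E'
def wray(c,u,v):
    R=np.array(c["R"]);t=np.array(c["t"]);f=200/np.tan(np.radians(c["fovy"])/2)
    d=np.array([u-c["cx"],v-c["cy"]]);r=np.hypot(*d);th=r/f
    dc=np.array([np.sin(th)*d[0]/max(r,1e-9),np.sin(th)*d[1]/max(r,1e-9),np.cos(th)])
    return -R.T@t,R.T@dc
def wonz(c,u,v,z):
    o,d=wray(c,u,v);return o+d*(z-o[2])/d[2]
E
python3 - <<'E'
from h import *
c=viewer.get_calibration("wrist");im=viewer.camera("wrist");cv2.imwrite("pics/w1.png",im);print(c)
import pickle;pickle.dump(c,open("w1.pkl","wb"));print(-c["R"].T@c["t"],get_state()["position"])
E
```

```text
{'fovy': 65.70646984690485, 'cx': 320.84453765887787, 'cy': 198.03292785030413, 'R': array([[ 0.98449688, -0.17539147,  0.00193131],
       [-0.16902262, -0.94569009,  0.27767175],
       [-0.04687484, -0.2736934 , -0.96067407]]), 't': array([-641.796687  , -192.84165175,  333.15728423])}
[ 614.86892628 -203.75115281  374.84174975] [ 600.50279437 -278.13821245  218.69116289]
```

View pics/w1.png

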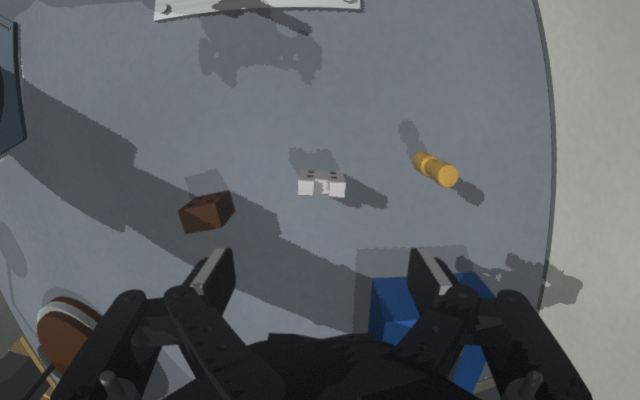

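The wrist view shows the template top at about (322,187), with the finger pads at (215,270) and (425,270). I'll enlarge it and measure.

```bash
python3 - <<'E'
from h import *
import pickle
c=pickle.load(open("w1.pkl","rb"));im=cv2.imread("pics/w1.png")
x0,y0=280,150
cr=im[y0:y0+70,x0:x0+80];cv2.imwrite("pics/w1t.png",cv2.resize(cr,(640,560),interpolation=cv2.INTER_CUBIC))
m=(cr.min(2)>190).astype(np.uint8)
n,l,s,ce=cv2.connectedComponentsWithStats(m);print(s,ce)
pts=np.argwhere(m)[:,::-1]+[x0,y0]
W=np.array([wonz(c,u,v,60)[:2] for u,v in pts])
print(cv2.minAreaRect(W.astype(np.float32)))
for p in [(298,177),(298,195),(346,178),(346,196)]: print(wonz(c,*p,60).round(1))
# brown
b=im[185:240,170:245].astype(int);mb=((b[:,:,2]>b[:,:,0]*1.6)&(b[:,:,2]>40)).astype(np.uint8)
cv2.imwrite("pics/w1b.png",cv2.resize(im[180:240,170:250],(800,600),interpolation=cv2.INTER_CUBIC))
E
```

```text
[[   0    0   80   70 5599]
 [  50   33    1    1    1]] [[39.49812467 34.5002679 ]
 [50.         33.        ]]
((611.7897338867188, -279.036865234375), (0.0, 0.0), 0.0)
[ 580.1 -266.8   60. ]
[ 576.3 -285.9   60. ]
[ 629.1 -276.7   60. ]
[ 626.1 -295.9   60. ]
```

View pics/w1t.png

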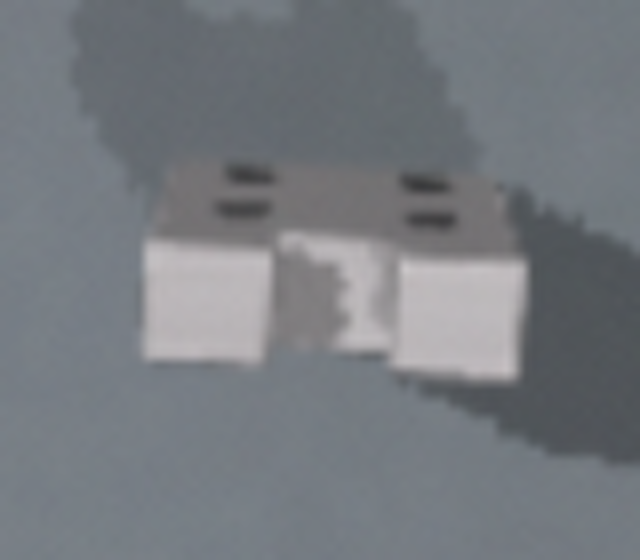

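View pics/w1b.png

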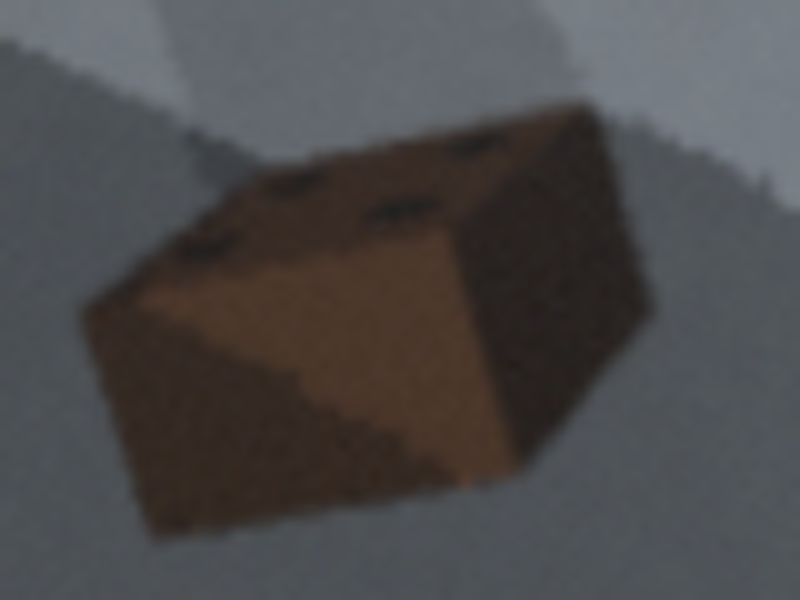

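```bash
python3 - <<'E'
from h import *
import pickle
c=pickle.load(open("w1.pkl","rb"))
M=[(-25,8),(-25,-8),(25,8),(25,-8)]
W=[wonz(c,280+u/8-.0,150+v/8,60) for u,v in [(147,240),(143,361),(527,259),(520,381)]]
print("tmpl",rigid(M,W))
M=[(-25,15),(-25,-15),(25,15),(25,-15)]
W=[wonz(c,170+u/10,180+v/10,60) for u,v in [(83,312),(152,540),(452,228),(520,475)]]
print("blk",rigid(M,W))
s=get_state();print(s["position"],s["ee_rot"])
E
```

```text
tmpl (array([ 602.27408853, -283.71116889]), np.float64(-0.2288822273770158), array([[ 0.11985073,  0.20799506],
       [ 0.05368377, -0.19587343],
       [-0.16011703,  0.32405737],
       [-0.01341746, -0.336179  ]]))
blk (array([ 459.01627404, -293.76484727]), np.float64(0.017589586780035808), array([[ 0.93906395, -0.86300453],
       [ 0.1212105 ,  0.44084603],
       [-0.189701  ,  0.02854765],
       [-0.87057345,  0.39361085]]))
[ 600.50279437 -278.13821245  218.69116289] [-0.0009314   0.7687012   0.63960647  0.00107752]
```

>>> {"op": "drive_tool", "data": {
  "jaw": [7.5,7.5,7.5,7.5,7.5],
  "xyz": [
    [0.1,-0.5,-3],
    [0,0,-3],
    [0,0,-2],
    [0,0,0],
    [0,0,0]
  ],
  "twist": [
    [0,0,-2],
    [0,0,0],
    [0,0,0],
    [0,0,0],
    [0,0,0]
  ]
}}

```text
clock: 1.98
position: [597.9, -288.1, 138.7]
ee_rot: [-0.001, 0.782, 0.623, -0.001]
force: [0.9, -0.4, 0.5]
gripper_width: 74.9
```

>>> {"op": "drive_tool", "data": {
  "jaw": [7.5,7.5,7.5,7.5,7.5],
  "xyz": [
    [0.3,0.4,-1.5],
    [0,0,-1],
    [0,0,0],
    [0,0,0],
    [0,0,0]
  ],
  "twist": [
    [0,0,0],
    [0,0,0],
    [0,0,0],
    [0,0,0],
    [0,0,0]
  ]
}}

```text
clock: 2.4
position: [602.3, -284.1, 115.5]
ee_rot: [0.001, 0.782, 0.623, 0.0]
force: [0.6, 0.0, 0.0]
gripper_width: 74.8
```

```bash
python3 - <<'E'
from h import *
import pickle
c=viewer.get_calibration("wrist");im=viewer.camera("wrist");cv2.imwrite("pics/w2.png",im)
pickle.dump(c,open("w2.pkl","wb"));s=get_state();print(s["position"],s["ee_rot"])
E
```

```text
[ 602.44058264 -284.11217465  115.52416228] [6.72828039e-04 7.82061061e-01 6.23201388e-01 2.73510436e-04]
```

View pics/w2.png

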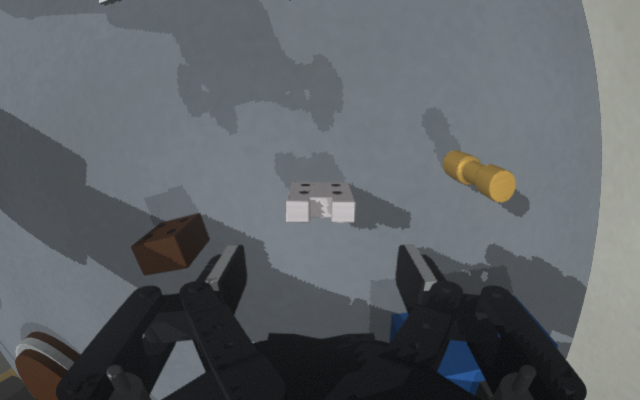

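The template top is now at about (287–354, 202–221), centred between the pads and aligned with them.

```bash
python3 - <<'E'
from h import *
import pickle
c=pickle.load(open("w2.pkl","rb"))
M=[(-25,8),(-25,-8),(25,8),(25,-8)]
W=[wonz(c,u,v,60) for u,v in [(286.5,202),(286,221),(353.5,202),(354.5,221)]]
print("tmpl",rigid(M,W))
cv2.imwrite("pics/w2t.png",cv2.resize(cv2.imread("pics/w2.png")[170:240,270:370],(800,560),interpolation=cv2.INTER_CUBIC))
E
```

```text
tmpl (array([ 601.70196895, -283.42741173]), np.float64(-0.22349366117565772), array([[ 0.74437938, -0.89030939],
       [ 0.20990889,  0.72714005],
       [-1.22690425, -0.49388282],
       [ 0.27261597,  0.65705215]]))
```

View pics/w2t.png

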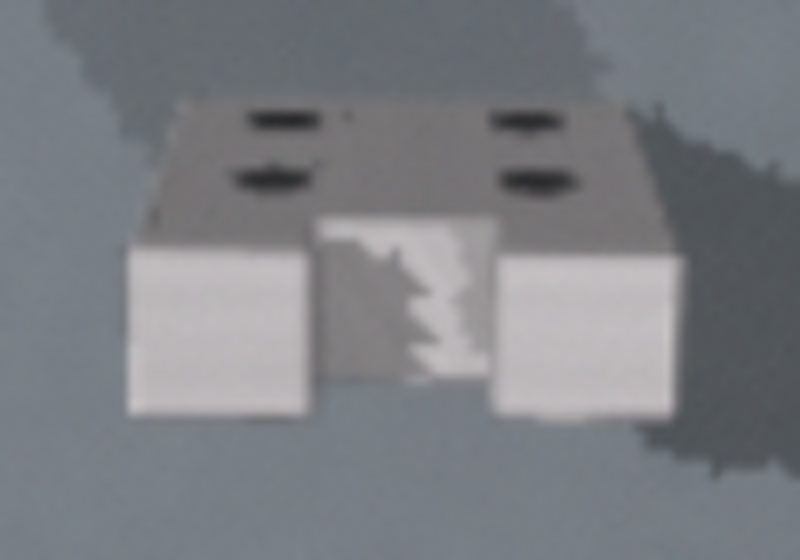

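Aligned to within a millimetre. I'll descend and grip.

>>> {"op": "drive_tool", "data": {
  "jaw": [7.5,7.5,7.5,7.5,7.5,7.5,7.5],
  "xyz": [
    [0,0,-2],
    [0,0,-2],
    [0,0,-2],
    [0,0,-1],
    [0,0,-0.6],
    [0,0,0],
    [0,0,0]
  ],
  "twist": [
    [0,0,0],
    [0,0,0],
    [0,0,0],
    [0,0,0],
    [0,0,0],
    [0,0,0],
    [0,0,0]
  ]
}}

```text
clock: 3.03
position: [602.5, -283.8, 39.2]
ee_rot: [0.0, 0.782, 0.623, 0.0]
force: [-0.2, -0.4, -0.3]
gripper_width: 74.7
```

>>> {"op": "drive_tool", "data": {
  "jaw": [4.5,4.5,4.5,4.5,4.5,4.5],
  "xyz": [
    [0,0,0],
    [0,0,0],
    [0,0,0],
    [0,0,0],
    [0,0,0],
    [0,0,0]
  ],
  "twist": [
    [0,0,0],
    [0,0,0],
    [0,0,0],
    [0,0,0],
    [0,0,0],
    [0,0,0]
  ],
  "squeeze": 40
}}

```text
clock: 3.53
position: [602.7, -283.9, 39.8]
ee_rot: [0.001, 0.782, 0.623, 0.0]
force: [-0.9, -0.1, 5.9]
gripper_width: 48.4
```

>>> {"op": "drive_tool", "data": {
  "jaw": [4.5,4.5,4.5,4.5,4.5,4.5,4.5,4.5],
  "xyz": [
    [0,0,1],
    [0,0,3],
    [0,0,3],
    [0,0,3],
    [0,0,3],
    [0,0,2],
    [0,2,0],
    [-0.2,3,0]
  ],
  "twist": [
    [0,0,0],
    [0,0,0],
    [0,0,0],
    [0,0,0],
    [0,0,0],
    [0,0,0],
    [0,0,0],
    [0,0,0]
  ]
}}

```text
clock: 4.2
position: [600.4, -237.1, 191.0]
ee_rot: [0.002, 0.784, 0.621, 0.0]
force: [-0.1, 0.3, -1.6]
gripper_width: 48.4
```

>>> {"op": "drive_tool", "data": {
  "jaw": [4.5,4.5,4.5,4.5,4.5,4.5,4.5,4.5,4.5,4.5],
  "xyz": [
    [-0.2,3,0],
    [-0.2,3,0],
    [-0.2,3,0],
    [-0.2,3,0],
    [-0.2,3,0],
    [-0.2,3,0],
    [0,3,0],
    [0,3,0],
    [0,2,0],
    [0,0.5,0]
  ],
  "twist": [
    [0,0,0.2],
    [0,0,0.2],
    [0,0,0.2],
    [0,0,0.2],
    [0,0,0.2],
    [0,0,0.2],
    [0,0,0.2],
    [0,0,0],
    [0,0,0],
    [0,0,0]
  ]
}}

```text
clock: 5.03
position: [587.9, 36.7, 189.7]
ee_rot: [-0.001, 0.772, 0.635, 0.001]
force: [0.1, 0.0, -1.2]
gripper_width: 48.0
```

>>> {"op": "drive_tool", "data": {
  "jaw": [4.5,4.5,4.5,4.5],
  "xyz": [
    [0,0,0],
    [0,0,0],
    [0,0,0],
    [0,0,0]
  ],
  "twist": [
    [0,0,0],
    [0,0,0],
    [0,0,0],
    [0,0,0]
  ]
}}

```text
clock: 5.37
position: [588.1, 29.6, 188.5]
ee_rot: [0.0, 0.775, 0.632, -0.0]
force: [-0.1, -0.3, -1.4]
gripper_width: 48.0
```

```bash
python3 - <<'E'
from h import *
import pickle
c=viewer.get_calibration("wrist");im=viewer.camera("wrist");cv2.imwrite("pics/w3.png",im)
pickle.dump(c,open("w3.pkl","wb"));s=get_state();print(s["position"],s["ee_rot"])
E
```

```text
[588.1032983   29.79742073 188.44879227] [ 2.03676882e-04  7.74928923e-01  6.32048320e-01 -2.11922072e-04]
```

View pics/w3.png

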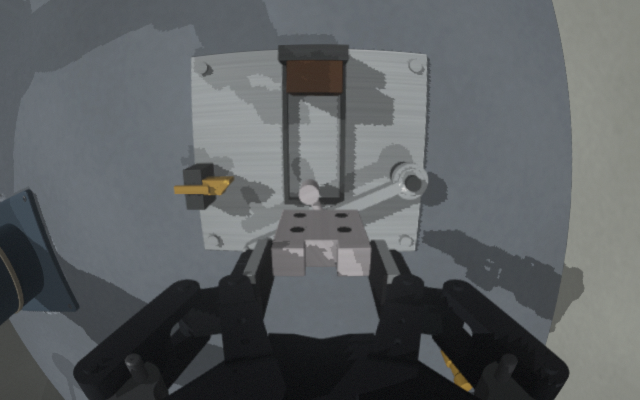

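The template is held square between the pads at (321,240). The box channel, with the brown block at (314,77), is straight ahead. I'll enlarge this for the plate corners and channel edges.

```bash
python3 - <<'E'
from h import *
im=cv2.imread("pics/w3.png")
cv2.imwrite("pics/w3a.png",cv2.resize(im[35:260,180:440],None,fx=3,fy=2.66,interpolation=cv2.INTER_CUBIC))
cv2.imwrite("pics/w3b.png",cv2.resize(im[35:115,265:365],None,fx=7,fy=7,interpolation=cv2.INTER_CUBIC))
cv2.imwrite("pics/w3c.png",cv2.resize(im[200:285,260:385],None,fx=6,fy=6,interpolation=cv2.INTER_CUBIC))
E
```

```text
(no output)
```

View pics/w3a.png

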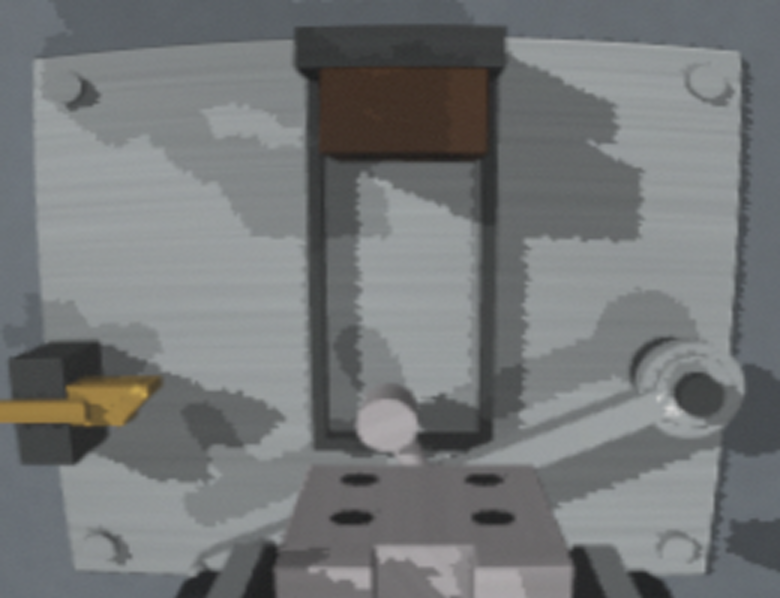

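View pics/w3b.png

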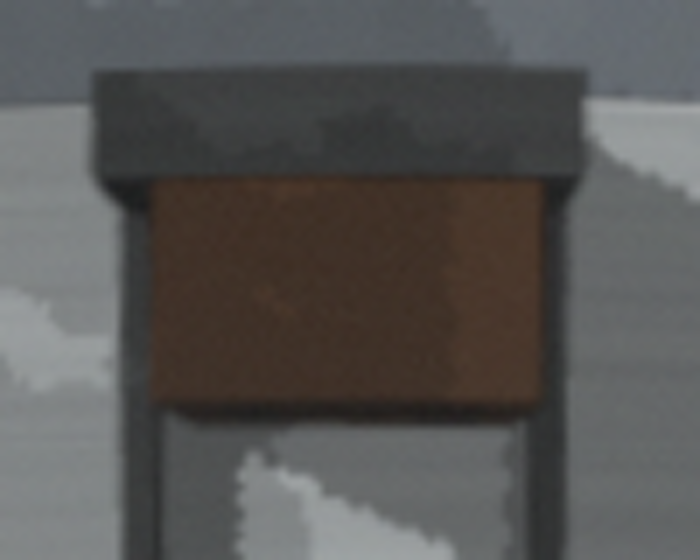

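View pics/w3c.png

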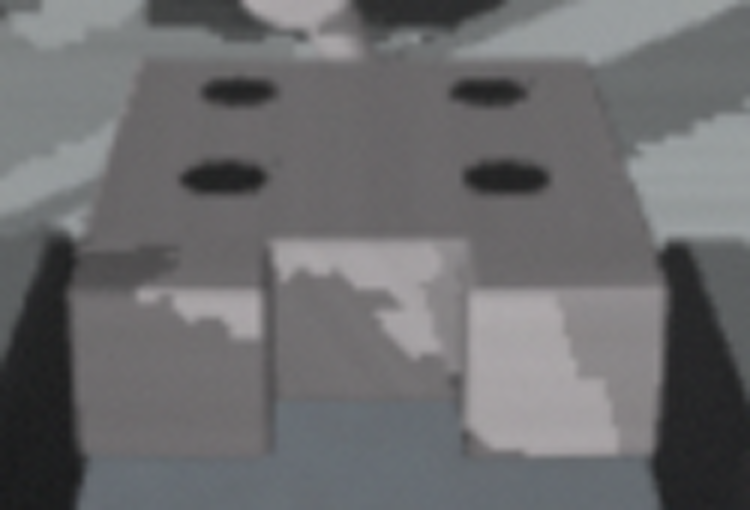

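```bash
python3 - <<'E'
from h import *
import pickle
c=pickle.load(open("w3.pkl","rb"))
M=[(-140,100),(125,100),(125,-135),(-140,-135)]
W=[wonz(c,180+u/3,35+v/2.66,6) for u,v in [(35,60),(741,52),(708,572),(77,570)]]
t,th,r=rigid(M,W);print("fix",t,np.degrees(th),r.round(1).tolist())
M=[(-25,15),(25,15),(25,-15),(-25,-15)]
W=[wonz(c,265+u/7,35+v/7,66) for u,v in [(150,180),(543,180),(540,403),(153,403)]]
tb,tbh,r=rigid(M,W);print("blkin",tb,np.degrees(tbh),r.round(1).tolist())
R=np.array([[np.cos(th),-np.sin(th)],[np.sin(th),np.cos(th)]])
print("blkin in fix",R.T@(tb-t))
# wall lines: inner edges of walls top z18, anvil top corner front z50
for u,v in [(125,300),(123,530),(160,430),(527,430),(567,300),(560,530)]:
    p=wonz(c,265+u/7,35+v/7,18)[:2];print("wall",(R.T@(p-t)).round(1))
for u,v in [(325,200),(478,200),(330,430),(478,430)]:
    p=wonz(c,180+u/3,35+v/2.66,18)[:2];print("inner?",(R.T@(p-t)).round(1))
for u,v in [(298,68),(503,68)]:
    p=wonz(c,180+u/3,35+v/2.66,50)[:2];print("anvil",(R.T@(p-t)).round(1))
M=[(-25,8),(25,8),(25,-8),(-25,-8)]
W=[wonz(c,260+u/6,200+v/6,209) for u,v in [(70,288),(666,288),(655,458),(82,458)]]
tt,tth,r=rigid(M,W);print("tmpl",tt,np.degrees(tth),r.round(1).tolist(),(R.T@(tt-t)))
s=get_state();print(s["position"],s["gripper_width"])
E
```

```text
fix [589.61867436  69.96958994] -11.470500892353973 [[0.1, -0.4], [-0.4, -0.3], [0.4, 0.1], [-0.1, 0.6]]
blkin [602.92337243 131.38852457] -11.78022971353214 [[0.1, -0.5], [-0.4, -0.5], [-0.4, 0.6], [0.7, 0.4]]
blkin in fix [ 0.82498888 62.83804513]
wall [-32.9  66.9]
wall [-33.5  32. ]
wall [-27.8  47. ]
wall [26.6 46.6]
wall [32.5 66.4]
wall [31.6 31.6]
inner? [-27.4  32.4]
inner? [25.7 32.1]
inner? [-27.6 -61.5]
inner? [ 26.6 -61.6]
anvil [-32.3  80.5]
anvil [31.5 80. ]
tmpl [588.00128846  29.38431365] -11.564511936913336 [[0.8, -0.1], [-0.8, 0.2], [-0.7, 0.1], [0.8, -0.2]] [  6.4858433  -40.09631436]
[588.1032983   29.79742073 188.44879227] 48.56630219922266
```

The wrist view is consistent to under 1 mm: the fixture is at (589.1, 70.0) with yaw −11.5°. The TCP target for the template is about (596.7, 107.2).

>>> {"op": "drive_tool", "data": {
  "jaw": [4.5,4.5,4.5,4.5,4.5,4.5,4.5,4.5,4.5,4.5],
  "xyz": [
    [0.26,2.5,0],
    [0.3,2.7,0],
    [0.3,2.5,0],
    [0,0,-2],
    [0,0,-2],
    [0,0,-2],
    [0,0,-1],
    [0,0,0],
    [0,0,0],
    [0,0,0]
  ],
  "twist": [
    [0,0,0],
    [0,0,0],
    [0,0,0],
    [0,0,0],
    [0,0,0],
    [0,0,0],
    [0,0,0],
    [0,0,0],
    [0,0,0],
    [0,0,0]
  ]
}}

```text
clock: 6.25
position: [597.4, 108.3, 119.5]
ee_rot: [0.0, 0.774, 0.633, 0.001]
force: [0.3, 0.4, -0.8]
gripper_width: 48.1
```

```bash
python3 - <<'E'
from h import *
s=get_state();print(s["position"],s["ee_rot"],s["gripper_width"])
im=viewer.camera("wrist");cv2.imwrite("pics/w4.png",im)
E
```

```text
[597.43891587 108.28129823 119.4563734 ] [3.10233422e-04 7.74434139e-01 6.32654091e-01 6.84901266e-04] 48.073609704289
```

View pics/w4.png

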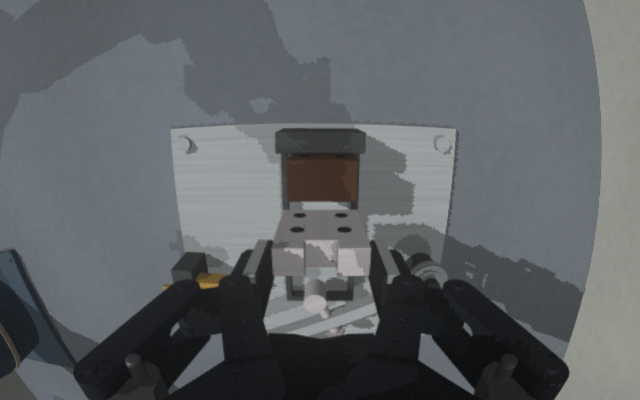

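The template is lined up with the channel, with brown block top at (322,178) ahead of it. I'll lower it.

>>> {"op": "drive_tool", "data": {
  "jaw": [4.5,4.5,4.5,4.5,4.5,4.5,4.5,4.5,4.5],
  "xyz": [
    [-0.06,-0.1,-1.5],
    [0,0,-1.5],
    [0,0,-1.5],
    [0,0,-1],
    [0,0,-0.8],
    [0,0,-0.5],
    [0,0,-0.4],
    [0,0,0],
    [0,0,0]
  ],
  "twist": [
    [0,0,0],
    [0,0,0],
    [0,0,0],
    [0,0,0],
    [0,0,0],
    [0,0,0],
    [0,0,0],
    [0,0,0],
    [0,0,0]
  ]
}}

```text
clock: 7.05
position: [596.4, 107.4, 46.8]
ee_rot: [0.0, 0.774, 0.633, 0.0]
force: [0.8, -1.4, -1.6]
gripper_width: 48.3
```

>>> {"op": "drive_tool", "data": {
  "jaw": [4.5,4.5,6.4,6.4,6.4,6.4,6.4],
  "xyz": [
    [0,0,-0.1],
    [0,0,0],
    [0,0,0],
    [0,0,0],
    [0,0,0],
    [0,0,0],
    [0,0,0]
  ],
  "twist": [
    [0,0,0],
    [0,0,0],
    [0,0,0],
    [0,0,0],
    [0,0,0],
    [0,0,0],
    [0,0,0]
  ]
}}

```text
clock: 7.63
position: [596.1, 107.5, 45.4]
ee_rot: [-0.0, 0.774, 0.633, 0.0]
force: [-0.3, -0.1, 0.4]
gripper_width: 63.7
```

>>> {"op": "drive_tool", "data": {
  "jaw": [6.4,6.4,6.4,6.4,6.4,6.4,6.4,6.4,6.4],
  "xyz": [
    [0,0,1],
    [0,0,2],
    [0,0,2],
    [0,0,2.5],
    [0,0,2.5],
    [0,0,2],
    [0,0,0],
    [0,0,0],
    [0,0,0]
  ],
  "twist": [
    [0,0,0],
    [0,0,0],
    [0,0,0],
    [0,0,0],
    [0,0,0],
    [0,0,0],
    [0,0,0],
    [0,0,0],
    [0,0,0]
  ]
}}

```text
clock: 8.38
position: [595.7, 107.2, 165.4]
ee_rot: [-0.0, 0.774, 0.633, -0.0]
force: [0.7, -0.4, -0.6]
gripper_width: 64.0
```

```bash
python3 - <<'E'
from h import *
import pickle
c=viewer.get_calibration("wrist");im=viewer.camera("wrist");cv2.imwrite("pics/w5.png",im)
pickle.dump(c,open("w5.pkl","wb"));s=get_state();print(s["position"],s["ee_rot"])
E
```

```text
[595.4825863  107.18915797 164.8155916 ] [-2.53888812e-04  7.74236936e-01  6.32895534e-01 -5.87298013e-04]
```

View pics/w5.png

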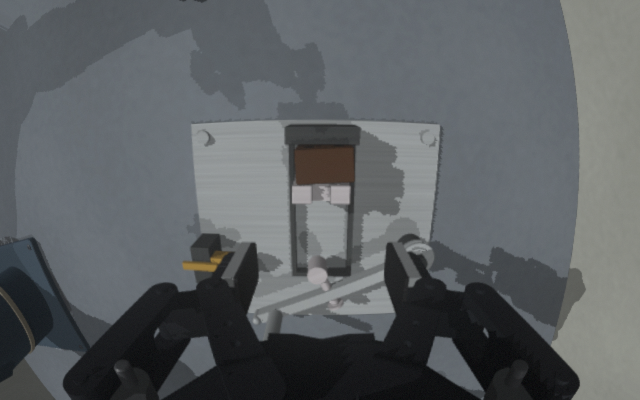

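The template stands upright just behind the first block (white tops at 292–350, row 194). Next, the loose block.

>>> {"op": "drive_tool", "data": {
  "jaw": [7.5,7.5,7.5,7.5,7.5,7.5,7.5,7.5],
  "xyz": [
    [-1,-2,2],
    [-1,-3,0.5],
    [-1,-3,0],
    [-1,-3,0],
    [-1,-3,0],
    [-1,-3,0],
    [-1,-3,0],
    [-1,-3,0]
  ],
  "twist": [
    [0,0,1],
    [0,0,1],
    [0,0,1],
    [0,0,1],
    [0,0,1],
    [0,0,1],
    [0,0,1],
    [0,0,1]
  ]
}}

```text
clock: 9.1
position: [514.7, -123.9, 189.4]
ee_rot: [-0.001, 0.728, 0.686, -0.001]
force: [-0.2, -0.8, -0.0]
gripper_width: 74.9
```

>>> {"op": "drive_tool", "data": {
  "jaw": [7.5,7.5,7.5,7.5,7.5,7.5,7.5,7.5,7.5,7.5],
  "xyz": [
    [-1,-3,0],
    [-1,-3,0],
    [-1,-3,0],
    [-1,-3,0],
    [-1,-3,0],
    [-0.6,-2,-2],
    [0,0,-2],
    [0,0,-1],
    [0,0,0],
    [0,0,0]
  ],
  "twist": [
    [0,0,1],
    [0,0,1],
    [0,0,1],
    [0,0,1],
    [0,0,0.5],
    [0,0,0],
    [0,0,0],
    [0,0,0],
    [0,0,0],
    [0,0,0]
  ]
}}

```text
clock: 9.93
position: [460.2, -291.3, 139.9]
ee_rot: [-0.001, 0.7, 0.714, 0.0]
force: [-0.2, 0.4, 0.6]
gripper_width: 74.8
```

```bash
python3 - <<'E'
from h import *
import pickle
c=viewer.get_calibration("wrist");im=viewer.camera("wrist");cv2.imwrite("pics/w6.png",im)
pickle.dump(c,open("w6.pkl","wb"));s=get_state();print(s["position"],s["ee_rot"])
E
```

```text
[ 460.76989082 -291.50232855  140.66469705] [-2.07009632e-04  7.00082986e-01  7.14061413e-01  2.62908957e-04]
```

View pics/w6.png

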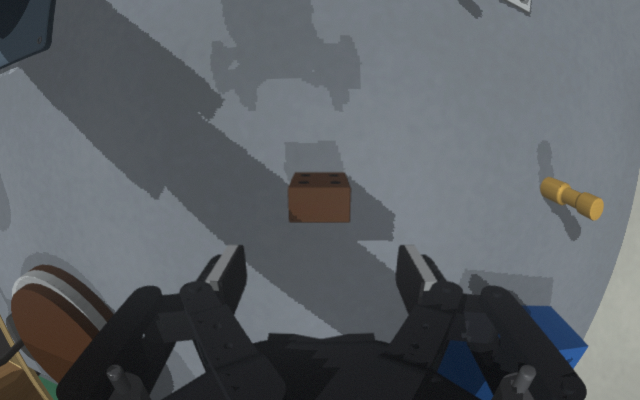

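The block top spans (289–350, 187–222), square to the pads and centred.

```bash
python3 - <<'E'
from h import *
import pickle
im=cv2.imread("pics/w6.png");cv2.imwrite("pics/w6b.png",cv2.resize(im[160:235,275:365],None,fx=8,fy=8,interpolation=cv2.INTER_CUBIC))
E
```

```text
(no output)
```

View pics/w6b.png

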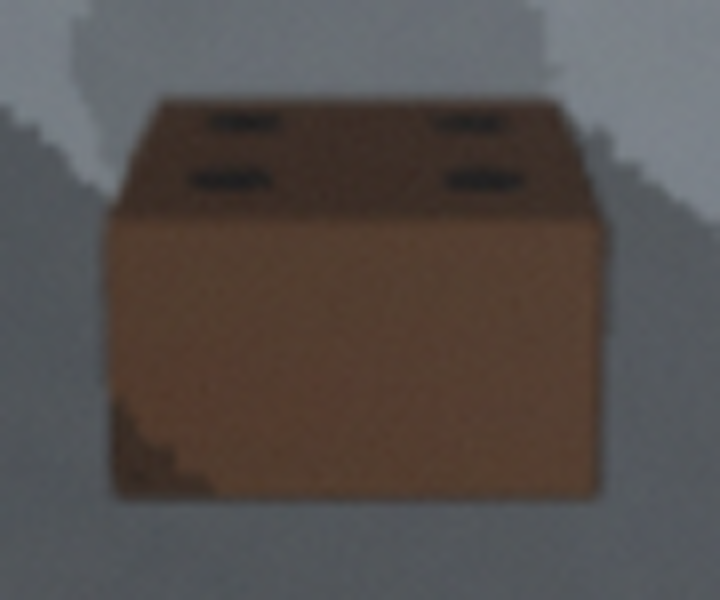

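```bash
python3 - <<'E'
from h import *
import pickle
c=pickle.load(open("w6.pkl","rb"))
M=[(-25,15),(25,15),(25,-15),(-25,-15)]
W=[wonz(c,275+u/8,160+v/8,60) for u,v in [(107,218),(604,219),(600,496),(115,497)]]
t,th,r=rigid(M,W);print("blk",t,np.degrees(th),r.round(1).tolist(),get_state()["position"])
c=pickle.load(open("w5.pkl","rb"))
im=cv2.imread("pics/w5.png");cv2.imwrite("pics/w5t.png",cv2.resize(im[120:220,275:375],None,fx=6,fy=6,interpolation=cv2.INTER_CUBIC))
E
```

```text
blk [ 459.00211966 -293.37421595] 1.279510379437951 [[0.5, -0.3], [-0.6, -0.5], [-0.2, 0.4], [0.3, 0.4]] [ 460.76989082 -291.50232855  140.66469705]
```

View pics/w5t.png

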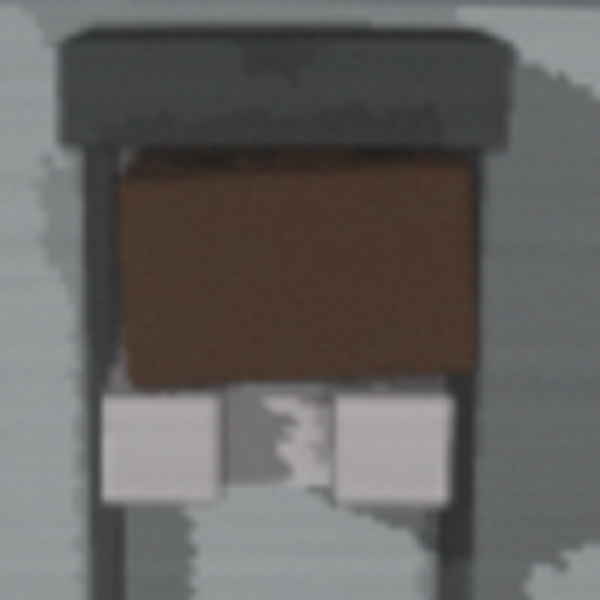

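```bash
python3 - <<'E'
from h import *
import pickle
c=pickle.load(open("w5.pkl","rb"))
t=np.array([589.1,70.0]);th=np.radians(-11.47);R=np.array([[np.cos(th),-np.sin(th)],[np.sin(th),np.cos(th)]])
f=lambda u,v,z:(R.T@(wonz(c,275+u/6,120+v/6,z)[:2]-t)).round(1)
def obj(P,M,z):
    W=[f(u,v,z) for u,v in P];a,b,r=rigid(M,W);return a.round(1),np.degrees(b).round(1),r.round(1).tolist()
print("blkin",obj([(120,182),(474,165),(476,370),(133,388)],[(-25,15),(25,15),(25,-15),(-25,-15)],66))
print("tmpl",obj([(103,396),(453,396),(449,503),(105,503)],[(-25,8),(25,8),(25,-8),(-25,-8)],66))
for p in [(83,300),(93,550),(120,530),(443,560),(477,300),(472,500)]: print(f(*p,18))
for p in [(60,148),(505,148)]: print("anv",f(*p,50))
E
```

```text
blkin (array([ 2.3, 63.5]), np.float64(2.9), [[0.7, -0.3], [-0.4, -0.3], [-0.9, 0.4], [0.6, 0.2]])
tmpl (array([-0.9, 38.4]), np.float64(0.1), [[0.3, -0.1], [-0.1, -0.0], [-0.3, 0.1], [0.1, 0.0]])
[-33.2  50.7]
[-32.6   6.7]
[-27.9  10.4]
[27.9  5. ]
[32.5 50.8]
[32.6 15.9]
anv [-32.8  79.9]
anv [32.5 80. ]
```

The template is at fixture (−0.9, 38.4), square. The first block shifted slightly to (2.3, 63.5) with 2.9° yaw, which is still within limits, and the squeeze should square it. I'll grip the loose block.

>>> {"op": "drive_tool", "data": {
  "jaw": [7.5,7.5,7.5,7.5,7.5,7.5],
  "xyz": [
    [-0.2,-0.2,-2],
    [0,0,-2],
    [0,0,-1.5],
    [0,0,0],
    [0,0,0],
    [0,0,0]
  ],
  "twist": [
    [0,0,0],
    [0,0,0],
    [0,0,0],
    [0,0,0],
    [0,0,0],
    [0,0,0]
  ]
}}

```text
clock: 10.48
position: [459.1, -294.5, 86.8]
ee_rot: [0.001, 0.7, 0.714, 0.0]
force: [0.6, -0.7, 0.8]
gripper_width: 75.3
```

>>> {"op": "drive_tool", "data": {
  "jaw": [7.5,7.5,7.5,7.5,7.5,7.5],
  "xyz": [
    [0,0.1,-2],
    [0,0,-1.5],
    [0,0,-1.2],
    [0,0,0],
    [0,0,0],
    [0,0,0]
  ],
  "twist": [
    [0,0,0],
    [0,0,0],
    [0,0,0],
    [0,0,0],
    [0,0,0],
    [0,0,0]
  ]
}}

```text
clock: 10.98
position: [458.9, -293.9, 39.7]
ee_rot: [0.001, 0.701, 0.713, 0.0]
force: [0.1, -0.4, 0.5]
gripper_width: 74.9
```

>>> {"op": "drive_tool", "data": {
  "jaw": [4.5,4.5,4.5,4.5,4.5,4.5],
  "xyz": [
    [0,0,0],
    [0,0,0],
    [0,0,0],
    [0,0,0],
    [0,0,0],
    [0,0,0]
  ],
  "twist": [
    [0,0,0],
    [0,0,0],
    [0,0,0],
    [0,0,0],
    [0,0,0],
    [0,0,0]
  ],
  "squeeze": 40
}}

```text
clock: 11.48
position: [458.7, -293.9, 39.6]
ee_rot: [0.001, 0.701, 0.713, 0.0]
force: [-1.2, 0.8, 8.7]
gripper_width: 48.4
```

>>> {"op": "drive_tool", "data": {
  "jaw": [4.5,4.5,4.5,4.5,4.5,4.5,4.5,4.5,4.5,4.5],
  "xyz": [
    [0,0,1],
    [0,0,3],
    [0,0,3],
    [0,0,3],
    [0,0,3],
    [0,0,2],
    [0.8,2,0],
    [1.1,2.8,0],
    [1.1,2.8,0],
    [1.1,2.8,0]
  ],
  "twist": [
    [0,0,0],
    [0,0,0],
    [0,0,0],
    [0,0,0],
    [0,0,0],
    [0,0,0],
    [0,0,-1.2],
    [0,0,-1.2],
    [0,0,-1.2],
    [0,0,-1.2]
  ]
}}

```text
clock: 12.32
position: [499.1, -188.6, 189.4]
ee_rot: [0.0, 0.731, 0.683, 0.0]
force: [0.9, -0.9, -1.0]
gripper_width: 49.0
```

>>> {"op": "drive_tool", "data": {
  "jaw": [4.5,4.5,4.5,4.5,4.5,4.5,4.5,4.5,4.5,4.5],
  "xyz": [
    [1.1,2.8,0],
    [1.1,2.8,0],
    [1.1,2.8,0],
    [1.1,2.8,0],
    [1.1,2.8,0],
    [1.1,2.8,0],
    [1.1,2.8,0],
    [1.1,2.4,0],
    [0,0,0],
    [0,0,0]
  ],
  "twist": [
    [0,0,-1.2],
    [0,0,-1.2],
    [0,0,-1.2],
    [0,0,-1.2],
    [0,0,-1.2],
    [0,0,-1.2],
    [0,0,-0.6],
    [0,0,0],
    [0,0,0],
    [0,0,0]
  ]
}}

```text
clock: 13.15
position: [587.1, 32.4, 188.8]
ee_rot: [-0.0, 0.774, 0.634, 0.0]
force: [-0.6, -1.4, -1.0]
gripper_width: 48.3
```

>>> {"op": "drive_tool", "data": {
  "jaw": [4.5,4.5,4.5],
  "xyz": [
    [0,0,0],
    [0,0,0],
    [0,0,0]
  ],
  "twist": [
    [0,0,0],
    [0,0,0],
    [0,0,0]
  ]
}}

```text
clock: 13.4
position: [586.8, 29.0, 188.6]
ee_rot: [0.0, 0.775, 0.632, -0.0]
force: [0.1, -0.1, -1.6]
gripper_width: 48.9
```

```bash
python3 - <<'E'
from h import *
import pickle
c=viewer.get_calibration("wrist");im=viewer.camera("wrist");cv2.imwrite("pics/w7.png",im)
pickle.dump(c,open("w7.pkl","wb"));s=get_state();print(s["position"],s["ee_rot"])
cv2.imwrite("pics/w7a.png",cv2.resize(im[30:180,240:400],None,fx=5,fy=4,interpolation=cv2.INTER_CUBIC))
cv2.imwrite("pics/w7b.png",cv2.resize(im[190:290,250:390],None,fx=5,fy=5,interpolation=cv2.INTER_CUBIC))
E
```

```text
[586.79064466  29.11293729 188.5836474 ] [ 1.43669070e-04  7.75353205e-01  6.31527794e-01 -1.79786912e-04]
```

View pics/w7a.png

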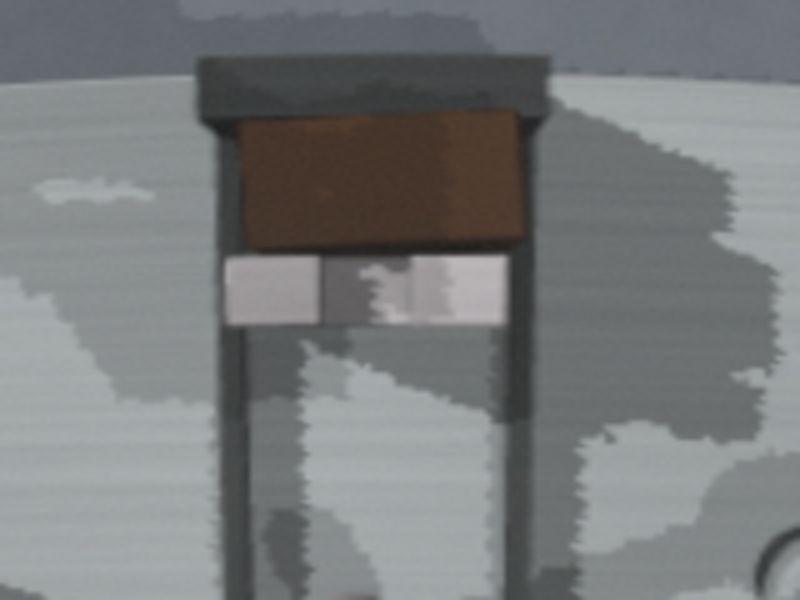

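View pics/w7b.png

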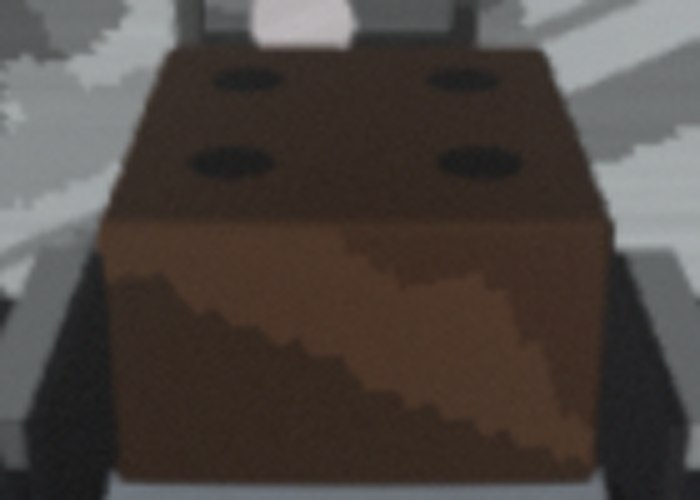

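```bash
python3 - <<'E'
from h import *
import pickle
c=pickle.load(open("w7.pkl","rb"))
t=np.array([589.1,70.0]);th=np.radians(-11.47);R=np.array([[np.cos(th),-np.sin(th)],[np.sin(th),np.cos(th)]])
f=lambda u,v,z:(R.T@(wonz(c,u,v,z)[:2]-t)).round(1)
def obj(P,M,z):
    W=[f(u,v,z) for u,v in P];a,b,r=rigid(M,W);return a.round(1),np.degrees(b).round(1),r.round(1).tolist()
B=[(-25,15),(25,15),(25,-15),(-25,-15)]
print("blkin",obj([(240+u/5,30+v/4) for u,v in [(240,124),(519,113),(524,238),(248,250)]],B,66))
print("tmpl",obj([(240+u/5,30+v/4) for u,v in [(223,256),(508,254),(505,324),(226,327)]],[(-25,8),(25,8),(25,-8),(-25,-8)],66))
for u,v in [(218,200),(222,560),(248,450),(503,500),(535,200),(533,500)]: print(f(240+u/5,30+v/4,18))
print("blk",obj([(250+u/5,190+v/5) for u,v in [(102,222),(612,224),(597,480),(117,482)]],B,209))
s=get_state();print(R.T@(s["position"][:2]-t))
tgt=t+R@np.array([-0.3,13]);print(tgt)
E
```

```text
blkin (array([ 2. , 63.2]), np.float64(2.5), [[0.5, -0.6], [-0.3, -0.7], [-0.7, 0.8], [0.5, 0.6]])
tmpl (array([-1.1, 38.5]), np.float64(0.2), [[-0.2, -0.0], [0.3, -0.1], [-0.2, 0.1], [0.1, -0.0]])
[-32.8  63.8]
[-33.6 -32.4]
[-27.3  -2.7]
[ 26.7 -16.3]
[32.9 63.3]
[ 33.1 -16.3]
blk (array([  5.8, -40.4]), np.float64(-0.2), [[0.6, -0.2], [-0.6, -0.5], [-0.1, 0.4], [0.2, 0.3]])
[  5.86735438 -40.52973195]
[591.39110397  82.80003291]
```

The block is held square and true to the TCP. I'll move to fixture (−0.3, 13) and lower it.

>>> {"op": "drive_tool", "data": {
  "jaw": [4.5,4.5,4.5,4.5,4.5,4.5,4.5,4.5,4.5],
  "xyz": [
    [0.2,2,0],
    [0.26,2.4,0],
    [0,1,0],
    [0,0,-2],
    [0,0,-2],
    [0,0,-2],
    [0,0,-1],
    [0,0,0],
    [0,0,0]
  ],
  "twist": [
    [0,0,0],
    [0,0,0],
    [0,0,0],
    [0,0,0],
    [0,0,0],
    [0,0,0],
    [0,0,0],
    [0,0,0],
    [0,0,0]
  ]
}}

```text
clock: 14.2
position: [591.6, 84.0, 118.5]
ee_rot: [-0.0, 0.775, 0.632, -0.0]
force: [0.5, 0.9, -1.2]
gripper_width: 48.3
```

```bash
python3 - <<'E'
from h import *
s=get_state();print(s["position"],s["ee_rot"],s["gripper_width"])
im=viewer.camera("wrist");cv2.imwrite("pics/w8.png",im)
E
```

```text
[591.64206727  84.03744281 118.51293045] [-1.33216501e-04  7.74916101e-01  6.32064030e-01 -2.84129928e-04] 48.32341941659765
```

View pics/w8.png

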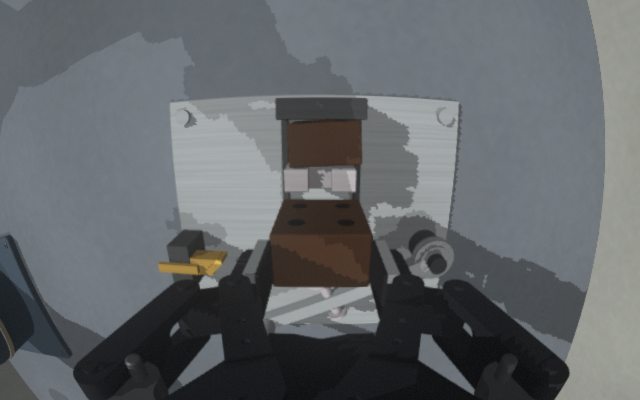

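The held block (321,260) is lined up behind the template (row 180) and clear of it. Lowering it now.

>>> {"op": "drive_tool", "data": {
  "jaw": [4.5,4.5,4.5,4.5,4.5,4.5,4.5,4.5,4.5],
  "xyz": [
    [0,-0.1,-1.5],
    [0,0,-1.5],
    [0,0,-1.5],
    [0,0,-1],
    [0,0,-0.8],
    [0,0,-0.5],
    [0,0,-0.4],
    [0,0,0],
    [0,0,0]
  ],
  "twist": [
    [0,0,0],
    [0,0,0],
    [0,0,0],
    [0,0,0],
    [0,0,0],
    [0,0,0],
    [0,0,0],
    [0,0,0],
    [0,0,0]
  ]
}}

```text
clock: 15.0
position: [591.9, 83.5, 46.7]
ee_rot: [0.0, 0.775, 0.632, 0.0]
force: [-0.2, -0.3, -1.9]
gripper_width: 48.7
```

>>> {"op": "drive_tool", "data": {
  "jaw": [4.5,4.5,6.2,6.2,6.2,6.2,6.2],
  "xyz": [
    [0,0,-0.1],
    [0,0,0],
    [0,0,0],
    [0,0,0],
    [0,0,0],
    [0,0,0],
    [0,0,0]
  ],
  "twist": [
    [0,0,0],
    [0,0,0],
    [0,0,0],
    [0,0,0],
    [0,0,0],
    [0,0,0],
    [0,0,0]
  ]
}}

```text
clock: 15.58
position: [591.8, 83.4, 45.5]
ee_rot: [0.0, 0.775, 0.632, 0.0]
force: [0.1, -0.2, -0.2]
gripper_width: 62.0
```

>>> {"op": "drive_tool", "data": {
  "jaw": [6.2,6.2,6.2,6.2,6.2,6.2,6.2,6.2,6.2],
  "xyz": [
    [0,0,1],
    [0,0,2],
    [0,0,2],
    [0,0,2.5],
    [0,0,2.5],
    [0,0,2.5],
    [0,0,0],
    [0,0,0],
    [0,0,0]
  ],
  "twist": [
    [0,0,0],
    [0,0,0],
    [0,0,0],
    [0,0,0],
    [0,0,0],
    [0,0,0],
    [0,0,0],
    [0,0,0],
    [0,0,0]
  ]
}}

```text
clock: 16.33
position: [591.4, 83.3, 170.5]
ee_rot: [0.0, 0.775, 0.632, -0.0]
force: [-0.5, 0.2, -0.4]
gripper_width: 61.9
```

```bash
python3 - <<'E'
from h import *
import pickle
c=viewer.get_calibration("wrist");im=viewer.camera("wrist");cv2.imwrite("pics/w9.png",im)
pickle.dump(c,open("w9.pkl","wb"));s=get_state();print(s["position"],s["ee_rot"])
cv2.imwrite("pics/w9a.png",cv2.resize(im[80:330,230:430],None,fx=4,fy=2.4,interpolation=cv2.INTER_CUBIC))
E
```

```text
[591.08131725  83.20138518 169.88267267] [-2.53399992e-04  7.74792152e-01  6.32215752e-01 -5.47627881e-04]
```

View pics/w9.png

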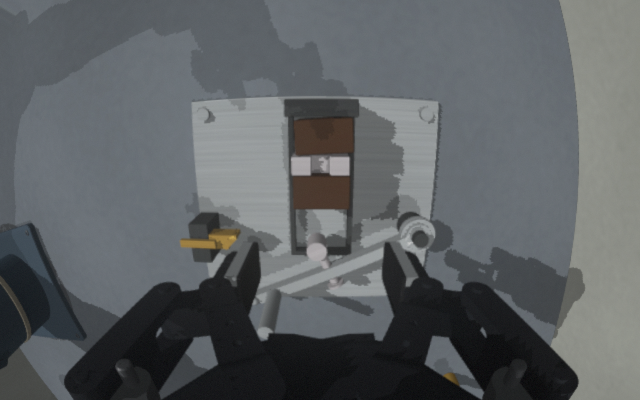

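View pics/w9a.png

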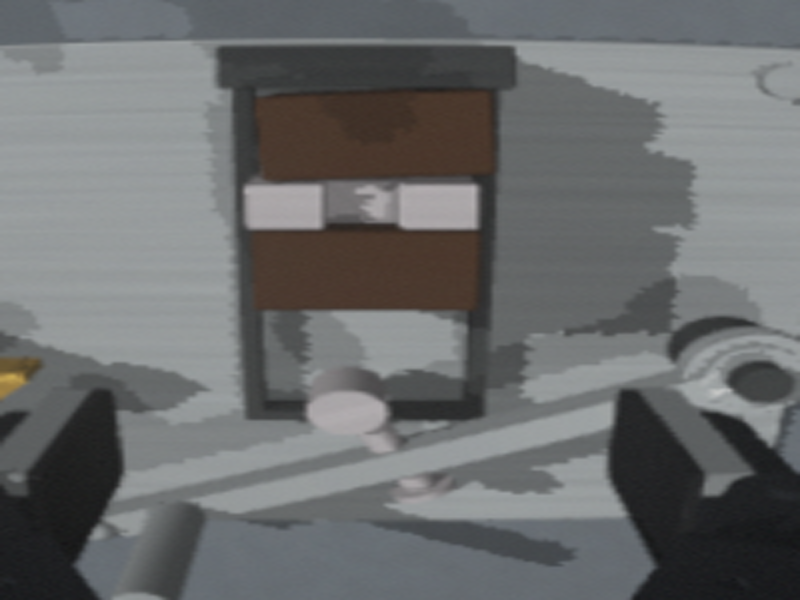

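The stack stands in order in the channel: brown (row 135), white (165), brown (191), with small gaps. The post is at about (268,315). Checking the joints and the numbers for the post.

```bash
python3 - <<'E'
from h import *
import pickle
c=pickle.load(open("w9.pkl","rb"))
t=np.array([589.1,70.0]);th=np.radians(-11.47);R=np.array([[np.cos(th),-np.sin(th)],[np.sin(th),np.cos(th)]])
f=lambda u,v,z:(R.T@(wonz(c,230+u/4,80+v/2.4,z)[:2]-t)).round(1)
def obj(P,M,z):
    W=[f(u,v,z) for u,v in P];a,b,r=rigid(M,W);return a.round(1),np.degrees(b).round(1),np.abs(r).max().round(1)
B=[(-25,15),(25,15),(25,-15),(-25,-15)]
print(obj([(257,97),(494,90),(494,177),(263,180)],B,66),obj([(246,184),(478,183),(477,230),(246,230)],[(-25,8),(25,8),(25,-8),(-25,-8)],66),obj([(250,231),(480,230),(476,308),(255,308)],B,66))
s=get_state();print(s["joint_pos"].round(2),s["position"])
for q in [0,.1,.2,.3,.4,.46,.5,.53]:
    a=.42-q;p=np.array([100-165*np.cos(a),-38-165*np.sin(a)]);print(q,p.round(1),(t+R@p).round(1))
ct=viewer.get_calibration("top");print(proj(ct,[518,-23,110]))
cs=viewer.get_calibration("scene")
a=onz(ct,270+425/5,140+375/5,110);b=onz(cs,240+364/5,130+35/5,110);print("post top from top,scene",a,b)
E
```

```text
(array([ 2.3, 63.5]), np.float64(1.8), np.float64(0.6)) (array([-1. , 38.2]), np.float64(0.1), np.float64(0.6)) (array([-0.2, 14.9]), np.float64(0.1), np.float64(0.5))
[-0.02  0.52 -0.31  1.71  0.19  0.95 -0.6 ] [591.08131725  83.20138518 169.88267267]
0 [ -50.7 -105.3] [518.5 -23.1]
0.1 [-56.6 -89.9] [515.7  -6.8]
0.2 [-61. -74.] [514.6   9.6]
0.3 [-63.8 -57.8] [515.1  26.1]
0.4 [-65.  -41.3] [517.2  42.4]
0.46 [-64.9 -31.4] [519.3  52.1]
0.5 [-64.5 -24.8] [521.   58.5]
0.53 [-64.  -19.9] [522.4  63.2]
[354.90282339 214.11182913]
post top from top,scene [515.30646314 -23.33001009 110.        ] [517.52166307 -23.26218628 110.        ]
```

All three pieces are well placed: fixture y is 63.5, 38.2 and 14.9, and x is within 2.3. The post is at about (518,−23). I'll turn the jaws 90° so they pinch the post along its motion.

>>> {"op": "drive_tool", "data": {
  "jaw": [6,6,5.5,5,5,5,5,5,5,5],
  "xyz": [
    [-0.5,-0.8,0.5],
    [-0.5,-0.8,0],
    [-0.5,-0.8,0],
    [-0.5,-0.8,0],
    [-0.5,-0.8,0],
    [-0.5,-0.8,0],
    [-0.5,-0.8,0],
    [-0.5,-0.8,0],
    [-0.5,-0.8,0],
    [-0.5,-0.8,0]
  ],
  "twist": [
    [0,0,6.5],
    [0,0,6.5],
    [0,0,6.5],
    [0,0,6.5],
    [0,0,6.5],
    [0,0,6.5],
    [0,0,6.5],
    [0,0,6.5],
    [0,0,6.5],
    [0,0,6.5]
  ]
}}

```text
clock: 17.22
position: [540.7, 3.0, 174.3]
ee_rot: [-0.001, 0.311, 0.95, -0.0]
force: [-0.7, -0.4, -0.4]
gripper_width: 49.8
```

>>> {"op": "drive_tool", "data": {
  "jaw": [5,5,5,5,5,5,5,5],
  "xyz": [
    [-0.5,-0.8,0],
    [-0.5,-0.8,0],
    [-0.5,-0.6,0],
    [-0.5,-0.4,0],
    [-0.3,0,0],
    [0,0,0],
    [0,0,0],
    [0,0,0]
  ],
  "twist": [
    [0,0,6.5],
    [0,0,6.5],
    [0,0,6.5],
    [0,0,5.5],
    [0,0,0],
    [0,0,0],
    [0,0,0],
    [0,0,0]
  ]
}}

```text
clock: 17.88
position: [518.8, -22.1, 175.2]
ee_rot: [-0.0, 0.102, 0.995, 0.0]
force: [0.4, -0.2, 0.6]
gripper_width: 50.2
```

```bash
python3 - <<'E'
from h import *
import pickle
c=viewer.get_calibration("wrist");im=viewer.camera("wrist");cv2.imwrite("pics/w10.png",im)
pickle.dump(c,open("w10.pkl","wb"));s=get_state();print(s["position"],s["ee_rot"],s["joint_pos"].round(2))
E
```

```text
[518.91230886 -22.04934549 175.32195646] [2.86772154e-05 1.01364461e-01 9.94849351e-01 1.22385061e-04] [ 0.47  0.47 -0.76  1.89  0.4   0.94  0.9 ]
```

View pics/w10.png

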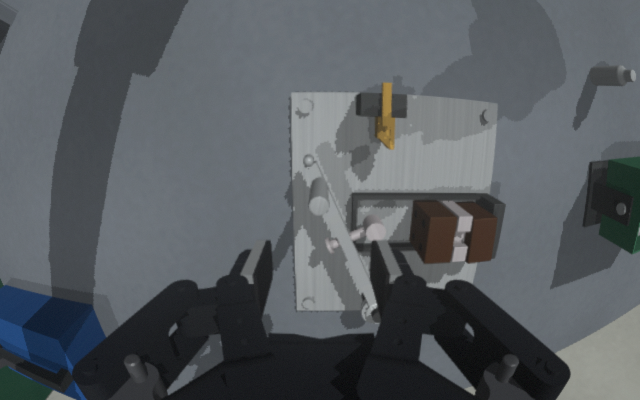

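The post's top is at about (318,203), between the pads. I'll check its position at z 110.

```bash
python3 - <<'E'
from h import *
import pickle
c=pickle.load(open("w10.pkl","rb"))
print(wonz(c,318.5,203,110))
im=cv2.imread("pics/w10.png");cv2.imwrite("pics/w10b.png",cv2.resize(im[145:220,290:350],None,fx=8,fy=8,interpolation=cv2.INTER_CUBIC))
E
```

```text
[515.50634113 -21.98303834 110.        ]
```

View pics/w10b.png

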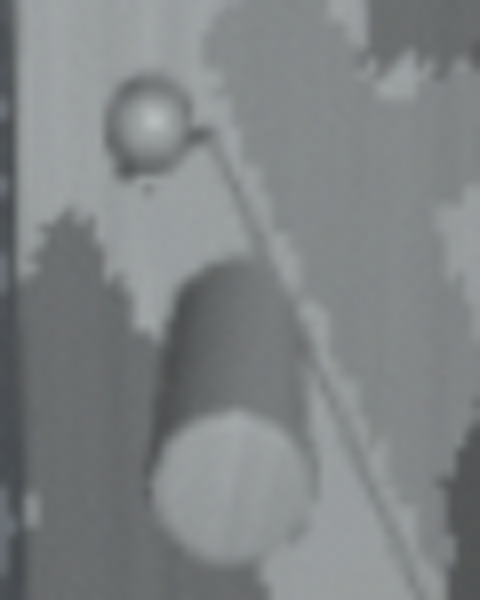

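```bash
python3 - <<'E'
from h import *
import pickle
c=pickle.load(open("w10.pkl","rb"))
print(wonz(c,319.5,205.9,110))
E
```

```text
[517.88822654 -21.7124472  110.        ]
```

>>> {"op": "drive_tool", "data": {
  "jaw": [5,5,5,5,5,5,5,5],
  "xyz": [
    [-0.1,0,-2],
    [0,0,-2],
    [0,0,-2],
    [0,0,-1.5],
    [0,0,-1.2],
    [0,0,0],
    [0,0,0],
    [0,0,0]
  ],
  "twist": [
    [0,0,0],
    [0,0,0],
    [0,0,0],
    [0,0,0],
    [0,0,0],
    [0,0,0],
    [0,0,0],
    [0,0,0]
  ]
}}

```text
clock: 18.6
position: [518.2, -22.2, 89.0]
ee_rot: [0.0, 0.101, 0.995, 0.0]
force: [0.2, -0.2, 0.8]
gripper_width: 50.3
```

>>> {"op": "drive_tool", "data": {
  "jaw": [1.2,1.2,1.2,1.2,1.2,1.2,1.2,1.2],
  "xyz": [
    [0,0,0],
    [0,0,0],
    [0,0,0],
    [0,0,0],
    [0,0,0],
    [0,0,0],
    [0,0,0],
    [0,0,0]
  ],
  "twist": [
    [0,0,0],
    [0,0,0],
    [0,0,0],
    [0,0,0],
    [0,0,0],
    [0,0,0],
    [0,0,0],
    [0,0,0]
  ],
  "squeeze": 40
}}

```text
clock: 19.27
position: [518.0, -23.1, 89.1]
ee_rot: [0.001, 0.101, 0.995, -0.0]
force: [-0.5, -2.2, 6.5]
gripper_width: 13.5
```

The post is gripped. I'll follow the arc, in stages.

>>> {"op": "drive_tool", "data": {
  "jaw": [1.2,1.2,1.2,1.2,1.2,1.2,1.2,1.2,1.2,1.2],
  "xyz": [
    [-0.11,0.54,0],
    [-0.1,0.54,0],
    [-0.07,0.55,0],
    [-0.06,0.55,0],
    [-0.03,0.55,0],
    [-0.02,0.55,0],
    [0,0.55,0],
    [0.02,0.55,0],
    [0.03,0.55,0],
    [0,0,0]
  ],
  "twist": [
    [0,0,0],
    [0,0,0],
    [0,0,0],
    [0,0,0],
    [0,0,0],
    [0,0,0],
    [0,0,0],
    [0,0,0],
    [0,0,0],
    [0,0,0]
  ]
}}

```text
clock: 20.1
position: [514.9, 27.2, 89.1]
ee_rot: [0.001, 0.101, 0.995, -0.0]
force: [0.1, -2.6, 5.6]
gripper_width: 13.7
```

```bash
python3 - <<'E'
from h import *
s=get_state();print(s["position"],s["force"],s["moment"],s["gripper_width"])
im=viewer.camera("wrist");cv2.imwrite("pics/w11.png",im)
E
```

```text
[514.8972659  27.1684331  89.0676729] [ 0.13952944 -2.58373978  5.62051697] [-0.64823843 -0.12670821 -0.01316924] 13.694649603330973
```

View pics/w11.png

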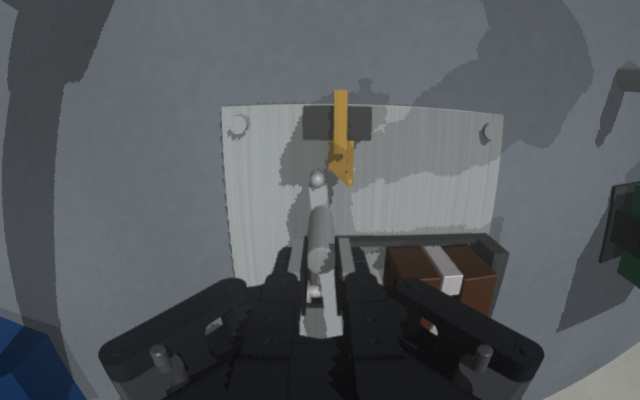

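The post is pinched at (320,235), and the tip ball (317,178) is just short of the pawl (345,165). The force is 2.6 N, as expected. Continuing past the click.

>>> {"op": "drive_tool", "data": {
  "jaw": [1.2,1.2,1.2,1.2,1.2,1.2,1.2,1.2,1.2,1.2],
  "xyz": [
    [0.05,0.4,0],
    [0.06,0.4,0],
    [0.06,0.4,0],
    [0.07,0.4,0],
    [0.08,0.4,0],
    [0.08,0.4,0],
    [0.1,0.4,0],
    [0.1,0.4,0],
    [0.1,0.3,0],
    [0,0,0]
  ],
  "twist": [
    [0,0,0],
    [0,0,0],
    [0,0,0],
    [0,0,0],
    [0,0,0],
    [0,0,0],
    [0,0,0],
    [0,0,0],
    [0,0,0],
    [0,0,0]
  ]
}}

```text
clock: 20.98
position: [521.2, 59.5, 88.9]
ee_rot: [0.0, 0.102, 0.995, -0.002]
force: [-1.8, -9.5, 11.7]
gripper_width: 13.6
```

```bash
python3 - <<'E'
from h import *
import pickle
c=viewer.get_calibration("wrist");im=viewer.camera("wrist");cv2.imwrite("pics/w12.png",im);pickle.dump(c,open("w12.pkl","wb"))
s=get_state();print(s["position"],s["force"],s["gripper_width"])
cv2.imwrite("pics/w12a.png",cv2.resize(im[60:360,220:520],None,fx=2.6,fy=2,interpolation=cv2.INTER_CUBIC))
t=np.array([589.1,70.0]);th=np.radians(-11.47);R=np.array([[np.cos(th),-np.sin(th)],[np.sin(th),np.cos(th)]])
p=R.T@(s["position"][:2]-t);print(p,"q",.42-np.arctan2(-38-p[1],100-p[0]),np.hypot(p[0]-100,p[1]+38))
E
```

```text
[521.12907791  59.12492017  88.89184316] [-1.8412037  -8.11425342 12.17082064] 13.590253074023693
[-64.45090999 -24.17423862] q 0.5038750278549903 165.0310682042579
```

View pics/w12a.png

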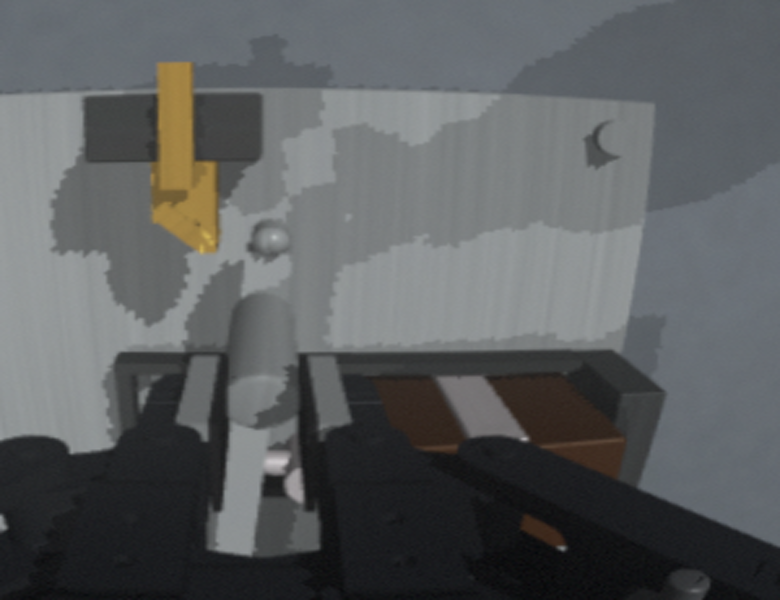

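The arm is past the click at q≈0.504, and the tip ball (269,238) has gone beyond the pawl, which is back out. The stack is closed up. I'll go a little further for margin.

>>> {"op": "drive_tool", "data": {
  "jaw": [1.2,1.2,1.2,1.2,1.2,1.2],
  "xyz": [
    [0.07,0.25,0],
    [0.07,0.25,0],
    [0,0,0],
    [0,0,0],
    [0,0,0],
    [0,0,0]
  ],
  "twist": [
    [0,0,0],
    [0,0,0],
    [0,0,0],
    [0,0,0],
    [0,0,0],
    [0,0,0]
  ]
}}

```text
clock: 21.53
position: [522.4, 63.4, 88.9]
ee_rot: [-0.0, 0.102, 0.995, -0.002]
force: [-2.5, -9.3, 12.3]
gripper_width: 13.2
```

```bash
python3 - <<'E'
from h import *
import pickle
c=viewer.get_calibration("wrist");im=viewer.camera("wrist");cv2.imwrite("pics/w13.png",im);pickle.dump(c,open("w13.pkl","wb"))
s=get_state();print(s["position"],s["force"],s["gripper_width"],abs(s["qvel"]).max())
cv2.imwrite("pics/w13a.png",cv2.resize(im[60:360,220:520],None,fx=2.6,fy=2,interpolation=cv2.INTER_CUBIC))
t=np.array([589.1,70.0]);th=np.radians(-11.47);R=np.array([[np.cos(th),-np.sin(th)],[np.sin(th),np.cos(th)]])
p=R.T@(s["position"][:2]-t);print(p,"q",.42-np.arctan2(-38-p[1],100-p[0]),np.hypot(p[0]-100,p[1]+38))
im=viewer.camera("top");cv2.imwrite("pics/t13.png",cv2.resize(im[140:260,270:390],(600,600),interpolation=cv2.INTER_CUBIC))
im=viewer.camera("scene");cv2.imwrite("pics/s13.png",cv2.resize(im[130:250,240:390],(750,600),interpolation=cv2.INTER_CUBIC))
E
```

```text
[522.42311     63.40375632  88.88038899] [-2.15056995 -9.42310159 12.2425759 ] 13.576044806985921 0.0018215496670282677
[-64.03358825 -19.72353077] q 0.5309614104304297 165.04862132727885
```

View pics/w13a.png

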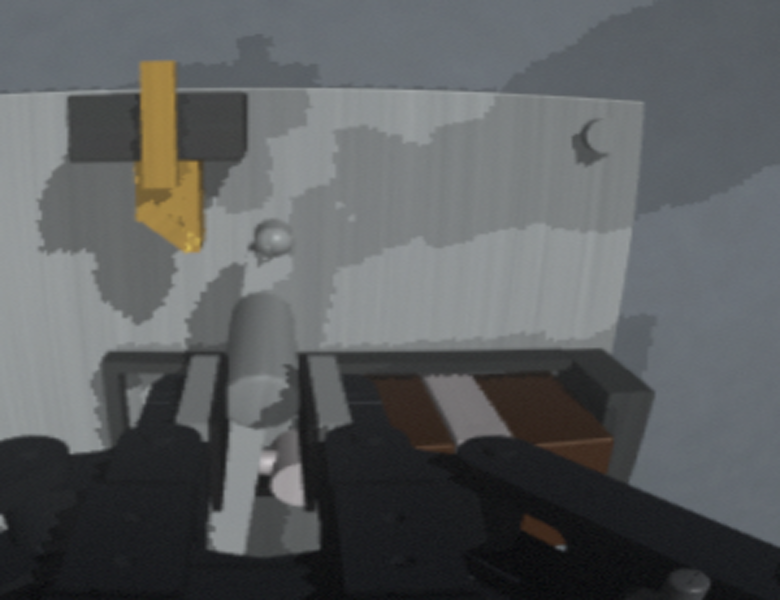

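View pics/t13.png

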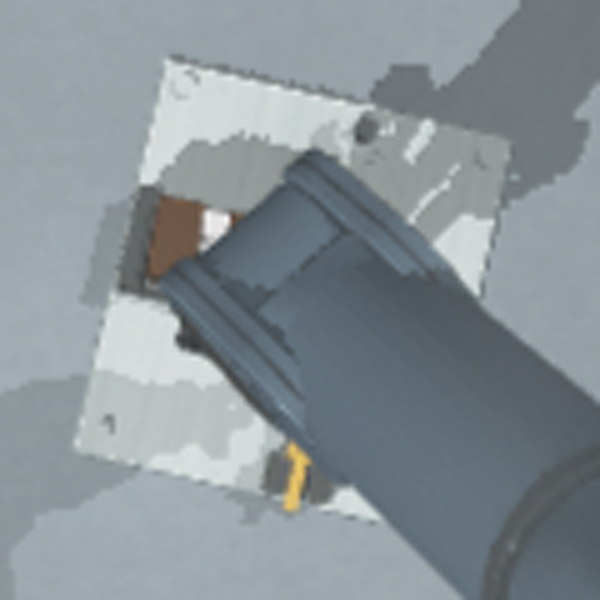

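View pics/s13.png

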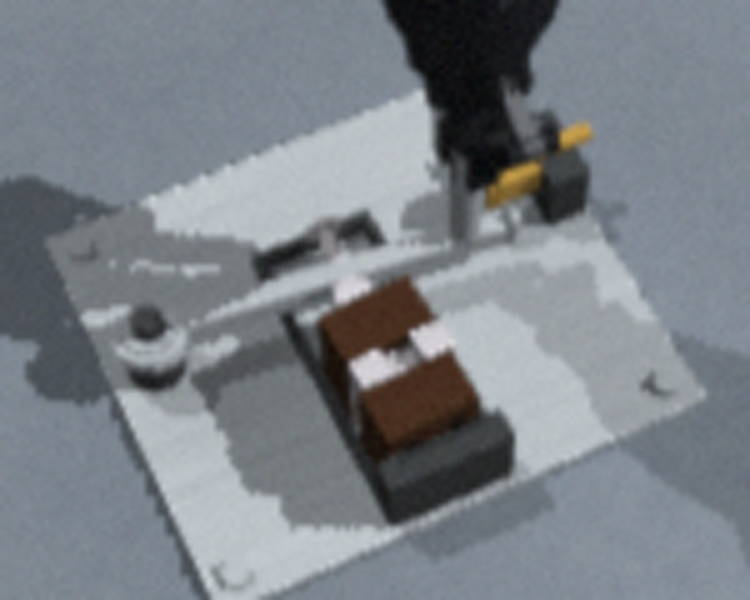

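The shoe presses the outer block, and the stack is tight against the anvil. Last check: piece positions from the scene view.

```bash
python3 - <<'E'
from h import *
cs=viewer.get_calibration("scene")
t=np.array([589.1,70.0]);th=np.radians(-11.47);R=np.array([[np.cos(th),-np.sin(th)],[np.sin(th),np.cos(th)]])
f=lambda u,v,z:(R.T@(onz(cs,240+u/5,130+v/5,z)[:2]-t)).round(1)
for n,P,M in [("out",[(320,322),(410,279),(437,318),(345,363)],[(25,-15),(-25,-15),(-25,15),(25,15)]),
 ("tmpl",[(347,364),(438,318),(455,344),(358,389)],[(25,-8),(-25,-8),(-25,8),(25,8)]),
 ("in",[(360,390),(455,346),(478,390),(380,437)],[(25,-15),(-25,-15),(-25,15),(25,15)])]:
    a,b,r=rigid(M,[f(u,v,66) for u,v in P]);print(n,a.round(1),np.degrees(b).round(1),np.abs(r).max().round(1))
print("anvil top front corners",f(380,462,50),f(500,407,50), "top-rear",f(395,485,50),f(513,430,50))
print("plate corner (125,-135),(-140,-135)",f(45,242,6),f(492,65,6),f(705,398,6))
E
```

```text
out [ 2.2 20.2] 3.1 2.4
tmpl [ 1.  41.1] 2.5 1.1
in [ 1.8 62.7] 0.6 2.7
anvil top front corners [30.9 80.9] [-32.5  80. ] top-rear [29.8 94.7] [-32.3  93.6]
plate corner (125,-135),(-140,-135) [ 123.8 -132.7] [-138.4 -131.3] [-138.   100.8]
```

The x positions are all well within 6 mm, the angles are small, and y matches 65/42/19 within this view's resolution. The shoe is loaded, the push is about 9.5 N at q≈0.53, and the arm is still. Handing in.

```bash
python3 - <<'E'
from h import *
print(workorder.sign_off())
E
```

```text
the job is handed in; nothing more can be done
None
```

The job is handed in at about 22 s. The template is sandwiched between the two friction blocks, and I was still holding the tensioner arm past its click by a pinch on the post. Sign-off gives no verdict.

**Last checks**
- **Arm:** it was at about 0.53 rad, worked out from the tool position. The tool force was about 9.5 N back against the push, and the robot arm was still.
- **Pawl and shoe:** the wrist picture shows the pawl out and the arm tip clear of it. The scene picture shows the shoe on the outer block. I did not measure the shoe force or the pawl travel directly.
- **Stack:** the coarse scene view put the pieces at y ≈ 63, 41 and 20 mm, all within about 2 mm of the middle and turned by no more than 3°. That fits the stack targets of 65, 42 and 19 mm to within this view's error.

**What disagreed:** while I was letting go of the template, the first block shifted about 1.5 mm sideways and turned about 3°. I left it for the squeeze to square up, and the last picture showed it about square (0.6°).

I did not go near the plug gauge, punch or rivet bin, but I did not re-measure them at the end.

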